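# Set the basket hanger of a water bath and hang the basket

## Robot

A 7-joint arm with a two-finger parallel gripper is mounted at the origin on the work surface. World frame = base frame: x ahead of the robot, y to its left, z up, the work surface at z = 0. Lengths are in m, angles in rad, forces in N, time in s.
With the tool pointing down it reaches from about 0.425 to 0.925 m from the base axis. Payload 6.8 kg.
Tool frame: the origin (TCP) lies between the finger pads; the fingertips stand 14 mm ahead of it and the grasp point (between the pads) lies 5 mm behind it; z points along the fingers, y is the line along which they close (so a half turn about z gives the same grasp; the last joint's range is limited). The gripper opens to 85 mm and grips with 20 to 120 N. Pads are 22 mm wide; open, the fingers measure 114 mm over their backs; the gripper's body (76 mm by 85 mm) begins 54 mm behind the grasp point. The pads swing forward as they close: fully open they stand 13 mm farther back than shut.
Start: joints at [1.064, 0.477, 0.022, 1.555, -0.011, 1.109, -0.083], TCP at [0.262, -0.622, 0.212] pointing down, gripper open.
Joint ranges: [-2.96, 2.96], [-0.34, 2.1], [-1.41, 1.46], [0.24, 2.44], [-1.37, 4.51], [0.17, 1.92], [-2.96, 2.96]. Speed limits (rad/s): [2.39, 2.39, 3.14, 3.14, 3.14, 3.14, 3.14].

## Interface

Orientations are given as a rotation vector (axis times angle).
In Python, from bench import r, eyes, ticket gives the robot as it stands. The module is installed in compiled form; this text tells all that it offers.
- The arm moves only by the tool arm_command, never from a script. Its argument "plan" is text: rows parted by semicolons, each of 4 numbers parted by spaces: the shift along the tool's x, y, z in m, then the turn about the tool's z in degrees. In form: tx ty tz yaw; .... A call has 1 to 20 rows; each row shifts and turns the commanded pose from where the row before left it, along the tool's axes as they then stand; what a row does not reach is not made up. A row lasts 1/8 s, in which the tool goes at most 62.5 mm and 10.7 degrees, less where a joint would pass 70% of its speed; a pose out of reach is approached as far as the arm can. A call is refused whole if a number of a shift passes 0.0625 or a number of a turn 10.7, either way. A call with a gripper value outside its range is refused whole. "hand" is the closure, from -1 (fully open) to 1 (shut), set as the call begins (left out, the last holds). The fingers move at their own pace and stop on an object; "grip_force" is the grip in N (left out, the last holds). Time passes only in rows, so rows that do not move let the fingers close. It gives the time, the measured TCP pose, the force, the opening and the grip force at its end, in the units of the state.
- r.get_obs(): the state, without advancing time (a new reading comes with each control period).
- eyes.grab_frame(name): name is "scene" or "top"; returns (picture, depth): 384x512x3 uint8, red, green, blue; 384x512 float32, m along the optical axis (not along the pixel's ray), 0 where there is no reading.
- eyes.calibration(name): a dict with "fov_y" (degrees; the focal length in pixels is half the picture's height over the tangent of half this angle, whatever the lens; pixels are square), "cx", "cy" (the principal point, pixels), "k1" (the pictures are not rectified: a ray, as slopes to the right and down, at radius r is drawn at 1 + k1 r^2 times it, then the intrinsics apply), "origin" and "attitude" of the camera in the world. Camera axes: x right, y up, looking along -z (the intrinsics and any distortion apply to the point x, -y, -z); pixel columns grow to the right and rows downward; lengths in m; the calibration is good to about 2 mm. A picture is of the moment at which its call begins. calibration takes no time and is no camera call.
- ticket.hand_in(): hands the job in; it is judged then, once.
The state is a dict: "clock": time; "joints": joint angles; "qvel": joint speeds; "tau": joint torques, N m; "tcp_pos": TCP position; "orientation": TCP orientation; "contact_force": force on the tool from outside, world axes, zero at the start; "moment": the same for the moment, N m; "grip_width": finger opening in m; "gripper_force": force on a finger pad.
Only numpy, scipy, OpenCV 4.12 (cv2) and the standard library are available. Lean on these libraries where they do the work, as an engineer would, in place of code of your own. Each camera call takes 0.05 s, during which the arm holds its last target. There are 200 camera calls.

## Task

Get the water bath ready: slide the basket hanger along its slots until its pointer stands on the pencil line on the tape, then swing the clamping lever clockwise all the way to lock it there. Then take the wire basket by its handle from the foot of the retort stand, without knocking the glass funnel above it, and hang it by the handle on both prongs of the hanger so that it hangs free and level in the bath. Leave the other things on the bench where they are.

Things in the scene. Friction and masses are not known exactly. Their poses are not given: they have to be found in the camera images.
- bath: Fixed bench water bath, empty: open tank, housing from x = -107 to +75 mm, 280 mm long in y, 125 mm high; inside from x = -93 to +61 mm, 252 mm long, floor 36 mm up, rim 126 mm up. A steel ledge 72 mm wide runs along its far side (+x), top 125 mm up. Origin on the bench, mid-length; z up, y along the long side, x towards the ledge.
- hanger (a joint): The hanger slides on the ledge along the bath's y: m, + towards +y, 0 = mid-travel, stops at -0.035 and +0.035. Takes about 3 N with the lever loose; stays where left; locked with the lever tight. Aluminium foot plate 54 x 200 x 6 mm with two long slots over fixed studs; two 8 mm steel rods, 76 mm apart in y, rise from it and bend forward (-x) over the tank as prongs with upturned tips.
- tie (a point): Middle of the hanger's cross-tie: a steel rod 10 mm thick along the bath's y between the two prongs, 203 mm above the bench (72 mm above the foot plate), with about 68 mm free between the prong rods. A good place to take hold of the hanger. Axes as the bath's.
- pointer (a point): Tip of the small triangular pointer at the middle of the foot plate's far (+x) edge; moves with the hanger. Axes as the bath's.
- line (a point): The pencil line, running along the bath's x, across a strip of paper tape 30 mm wide that is stuck on the far edge of the ledge; the point lies at the end of the line that meets the pointer. The pointer is on the line when both have the same y in the bath's frame. Fixed; axes as the bath's.
- lever (a joint): Clamping lever: angle in rad, 0 = loose, grows clockwise seen from above, stop at 1.22. From about 0.7 on its washer presses on the foot plate; it stays where it is left. Turning takes 0.1 to 0.2 N m.
- stud (a point): On the lever's vertical turning axis, at the top of the hanger's foot plate, 131 mm above the bench. Fixed; axes turn with the lever.
- lever_grip (a point): Where to take or push the lever's black handle: middle of the handle bar (12 mm thick), 56 mm from the turning axis, 173 mm above the bench. The handle runs radially from the hub (25 mm across, top 164 mm up) to 82 mm from the axis, rising a little. Loose (0) it points along the bath's +y, 5 degrees towards -x; at 1.22 it points 25 degrees from the bath's +x towards +y.
- saddle (a point): Where the middle of the basket's handle bar comes to rest: mid-way between the two prongs, above their dip, 202 mm above the bench; moves with the hanger. The bar gets there from the -x side, over the tips, the basket below the prongs. 78 mm from the cross-tie towards the bath's -x; the tips are 26 mm farther towards -x and rise 19 mm above this point. Axes as the bath's.
- handle (a point): Middle of the basket's handle bar, 140 mm above its underside. Wire basket 76 (x) x 130 (y) x 50 mm high, about 0.3 kg, six vials fixed in it; at each end (y) a wire rises to a level bar along the basket's y, 10 mm thick, 110 mm long, rigid with the basket. It starts on the stand's foot, bar 160 mm above the bench. Axes: the basket's, z up.
- basket: The whole wire basket; origin at the middle of its underside, axes as handle.
- stand: Fixed retort stand: foot 230 (x) x 150 (y) x 20 mm, rod 12 mm thick, 0.58 m high, at x = +92 mm, and a ring 96 mm across, 347 mm above the bench, centred over x = -15 mm, held from the rod. The basket stands on the foot under the ring, its bar about along the stand's y. It may stand left or right of the bath. Origin: centre of the foot's underside; z up.
- funnel: Glass funnel fixed in the ring, so nothing can come straight down on the basket's handle: the tool must lean, reaching in from the stand's -x side. Origin: lower end of its stem, 283 mm above the bench and 123 mm above the handle bar; stem 11 mm thick and 34 mm long, then a cone to 94 mm across at 365 mm.
- hotplate: Fixed hot plate 170 x 150 mm, 97 mm high, on the other side of the bath from the stand. Origin under its centre.
- reagent: Loose brown bottle 60 mm across, 135 mm high. To be left alone.
- flask: Loose conical glass flask 80 mm across, 114 mm high. To be left alone.
- beaker: Loose glass beaker 70 mm across, 85 mm high. To be left alone.
- spanner: Loose steel spanner 150 mm long, lying behind the bath. To be left alone.
- dish: Loose flat glass dish 80 mm across, 18 mm high. To be left alone.
- washbottle: Loose white bottle 64 mm across, 150 mm high. To be left alone.
- mortar: Loose white mortar 90 mm across, 50 mm high. To be left alone.
Things that resemble listed ones, but are neither listed nor needed, are in the scene too. What is shaped like the basket but yellow is not meant.

How it is judged:
By the outcome, as a careful person would: the job done as asked, in the order asked, and still so for the second after the job is handed in, with the robot touching nothing.
It also fails if it takes over 72 s, if anything falls off the work surface, if the arm or the gripper's body presses on something with over 40 N, if the wrist force passes 120 N, or if a joint passes its speed limit or range.

## Working session

There is one attempt and no reset: what is moved stays moved. The work goes in short steps, Python scripts to look and compute and a tool call to move; the robot and the scene stay as the last step left them, time stands still between calls to the robot, and variables do not carry over. Pictures are saved under pics/ and viewed, at most 10 in all, crops included, and the job is handed in when it is done.

Besides the shell and the picture viewer there is one more tool, called after "Call:" by a JSON object that holds its "name" and its "arguments", one argument or row to a line. arm_command: Moves the arm, as the interface text tells. Its arguments: {"type":"object","properties":{"plan":{"type":"string"},"hand":{"type":"number"},"grip_force":{"type":"number"}},"required":["plan"]}

```bash
mkdir -p pics; cat > h.py <<'E'
import numpy as np, cv2
from scipy.spatial.transform import Rotation as R
from bench import r, eyes, ticket
def att(c):
    a=np.array(c["attitude"],float)
    return a if a.shape==(3,3) else (R.from_rotvec(a).as_matrix() if a.size==3 else R.from_quat(a).as_matrix())
def world(name,depth,u,v):
    """pixel arrays -> world points"""
    c=eyes.calibration(name); f=192/np.tan(np.radians(c["fov_y"])/2)
    u=np.asarray(u);v=np.asarray(v)
    xd=(u-c["cx"])/f; yd=(v-c["cy"])/f; x,y=xd.copy(),yd.copy()
    for _ in range(20):
        s=1+c["k1"]*(x*x+y*y); x,y=xd/s,yd/s
    d=depth[v.astype(int),u.astype(int)]
    p=np.stack([x*d,-y*d,-d],-1)
    return p@att(c).T+np.array(c["origin"])
def pix(name,P):
    c=eyes.calibration(name); f=192/np.tan(np.radians(c["fov_y"])/2)
    q=(np.asarray(P)-np.array(c["origin"]))@att(c); x=q[...,0]/-q[...,2]; y=-q[...,1]/-q[...,2]
    s=1+c["k1"]*(x*x+y*y); return np.stack([c["cx"]+f*x*s,c["cy"]+f*y*s],-1)
def cloud(name):
    im,d=eyes.grab_frame(name); v,u=np.mgrid[0:384,0:512]
    return im,d,world(name,d,u.astype(float),v.astype(float))
def save(im,fn,crop=None,k=1):
    if crop: a,b,c,e=crop; im=im[b:e,a:c]
    im=cv2.resize(im,None,fx=k,fy=k,interpolation=cv2.INTER_CUBIC)
    cv2.imwrite("pics/"+fn,im[...,::-1])
E
python3 - <<'E'
from h import *
print(r.get_obs())
ims=[]
for n in("scene","top"):
    print(eyes.calibration(n)); im,d,P=cloud(n); np.savez("pics/"+n,im=im,d=d,P=P); save(im,n+"0.png",k=1.56)
E
```

```text
{'clock': 0.0, 'joints': array([ 1.06389846,  0.47780654,  0.02235041,  1.5564614 , -0.01151595,
        1.1093178 , -0.08307846]), 'qvel': array([ 0.00034429, -0.00262713,  0.00072929, -0.00127062,  0.00082981,
        0.00107608,  0.00045578]), 'tau': array([-9.59926329e-04, -5.96458876e+01,  1.60729095e+00, -2.81206173e+01,
        1.23555015e-02,  9.43624880e-03,  3.66194934e-05]), 'tcp_pos': array([ 0.26184244, -0.62145003,  0.21131745]), 'orientation': array([-3.07757410e+00, -6.21971891e-01,  7.78424420e-04]), 'contact_force': array([ 0.42970371, -0.09641804,  0.01082934]), 'moment': array([ 0.00130085,  0.03091517, -0.05416269]), 'gripper_force': 0.0, 'grip_width': 0.08534070055491173}
{'fov_y': 42.62049333563965, 'cx': 255.89561472853927, 'cy': 196.13877364924855, 'k1': 0.035871279060262135, 'origin': array([ 1.27484689, -0.76885306,  1.20774145]), 'attitude': array([0.80694127, 0.31485713, 0.73751542])}
{'fov_y': 42.79226503935007, 'cx': 258.1923499893984, 'cy': 189.13956836208962, 'k1': -0.012126975789288053, 'origin': array([0.3858343 , 0.04545176, 1.75270585]), 'attitude': array([ 0.04546459, -0.03853168, -1.5716456 ])}
```

View pics/scene0.png

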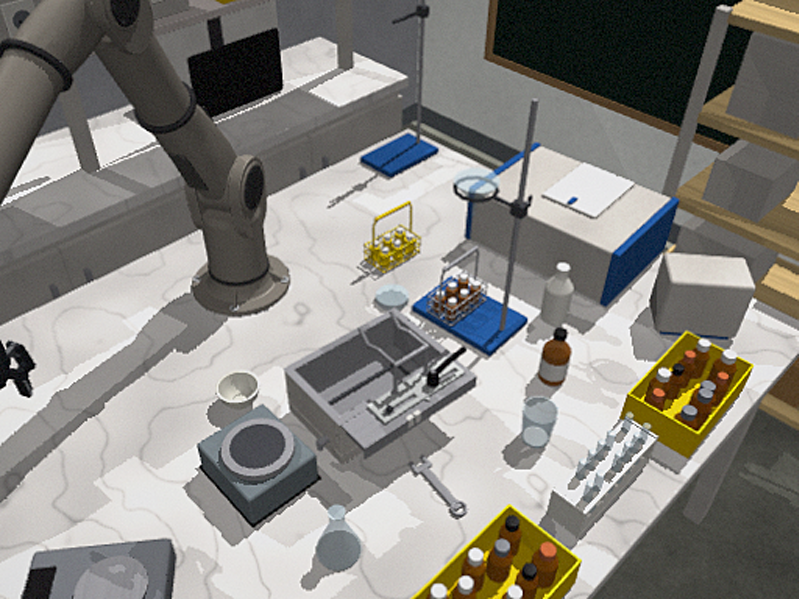

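View pics/top0.png

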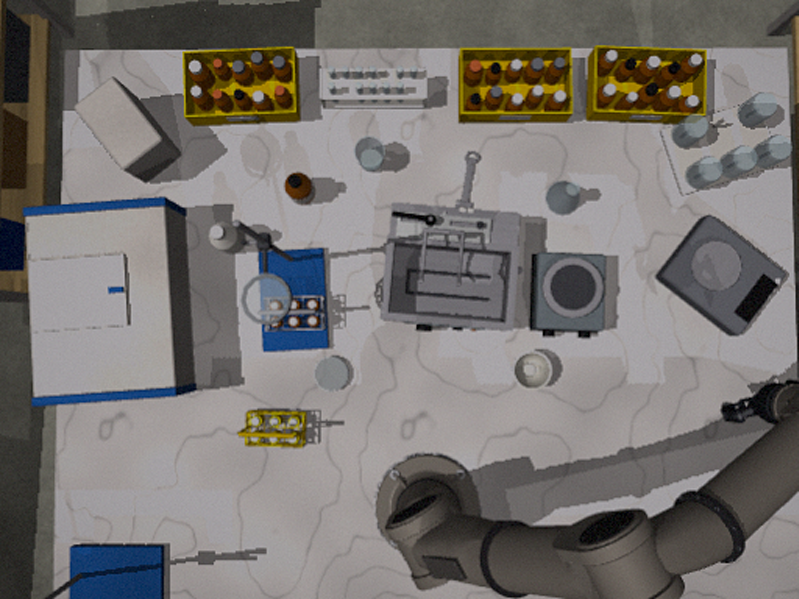

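The wanted basket is the grey one with brown vials on the blue foot, under the ring (scene view px 460,290; top 292,312). Lookalikes are the yellow basket (scene 390,245; top 275,428) and the empty second blue stand (scene 400,155). The bath is at top (455,265). The lever hub is at top (432,218), with its handle pointing +y, so it is loose.

```bash
python3 - <<'E'
from h import *
S=np.load("pics/scene.npz");T=np.load("pics/top.npz")
a=cv2.resize(S["im"][190:295,180:310],None,fx=4.6,fy=4.6,interpolation=cv2.INTER_CUBIC)[:480]
b=cv2.resize(T["im"][125:215,240:340],None,fx=3,fy=3,interpolation=cv2.INTER_CUBIC)
c=cv2.resize(T["im"][150:230,145:215],None,fx=2.6,fy=2.6,interpolation=cv2.INTER_CUBIC)
W=np.zeros((600,800,3),np.uint8); W[:a.shape[0],:min(a.shape[1],500)]=a[:,:500]; W[:b.shape[0],500:500+b.shape[1]]=b
W[300:300+c.shape[0],510:510+c.shape[1]]=c
save(W,"crop1.png")
for n,Z in(("top",T),("scene",S)):
    P=Z["P"]; m=(P[...,2]>.118)&(P[...,2]<.135)&(P[...,0]>.3)&(P[...,0]<.75)&(abs(P[...,1]+.02)<.2)
    lab,cc,st,ce=cv2.connectedComponentsWithStats(m.astype(np.uint8)) if False else (0,0,0,0)
    q=P[m]; print(n,len(q),cv2.minAreaRect((q[:,:2]*1000).astype(np.float32)), np.median(q[:,2]))
# stand foot: blue
    im=Z["im"].astype(int); m=(im[...,2]>im[...,0]+40)&(P[...,2]>.01)&(P[...,2]<.03)&(P[...,0]>.2)&(P[...,1]>0)&(P[...,1]<.5)
    q=P[m]; print(len(q),cv2.minAreaRect((q[:,:2]*1000).astype(np.float32)))
E
```

```text
top 2536 ((535.9664916992188, -50.50825500488281), (284.2568359375, 254.14529418945312), 84.88922882080078) 0.1256640290572365
1418 ((470.05023193359375, 303.401611328125), (227.57135009765625, 147.93557739257812), 3.1784372329711914)
scene 2770 ((536.0657348632812, -51.21409606933594), (287.0992431640625, 261.4043884277344), 84.53585815429688) 0.12392177397909987
1094 ((470.791259765625, 299.844970703125), (233.58160400390625, 160.08798217773438), 4.001969814300537)
```

View pics/crop1.png

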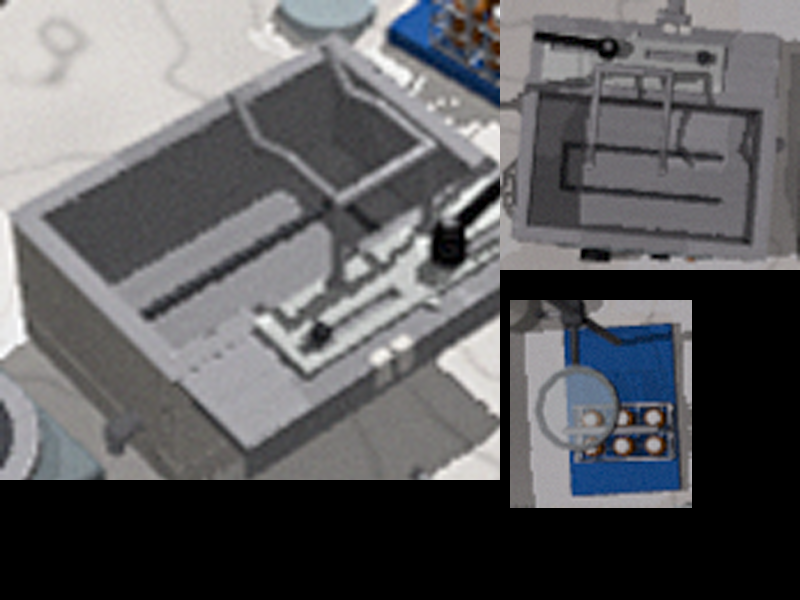

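The crop confirms the choice. It shows the tape with a dark pencil line at about scene px (264.8,267.5), the pointer tip at about (273.5,255), and the grey basket on the blue foot under the ring.

```bash
cat >> h.py <<'E'
def onplane(name,u,v,z):
    o=np.array(eyes.calibration(name)["origin"]); q=world(name,np.ones((384,512)),np.array([float(u)]),np.array([float(v)]))[0]
    d=q-o; return o+d*(z-o[2])/d[2]
def Tb(o,yaw): # world->local
    c,s=np.cos(yaw),np.sin(yaw); M=np.array([[c,s,0],[-s,c,0],[0,0,1]]); return lambda P:(np.asarray(P)-np.array([o[0],o[1],0]))@M.T
E
python3 - <<'E'
from h import *
S=np.load("pics/scene.npz");T=np.load("pics/top.npz")
yaw=np.radians(-5.2); tb=Tb((.516,-.049),yaw)
print("line",tb(onplane("scene",264.8,267.5,.1255)),"ptr",tb(onplane("scene",273.5,255,.134)))
for n,Z in(("top",T),("scene",S)):
    P=tb(Z["P"]);
    m=(P[...,2]>.185)&(P[...,2]<.23)&(abs(P[...,0])<.2)&(abs(P[...,1])<.12)
    q=P[m]; im=Z["im"][m].mean(1)
    print(n,len(q)); 
    h,xe,ye=np.histogram2d(q[:,0],q[:,1],bins=[np.arange(-.09,.13,.01),np.arange(-.1,.1,.008)])
    print(h.astype(int))
    k=Z["im"].max(-1)<45; q=P[k&(P[...,2]>.14)&(P[...,2]<.2)&(abs(P[...,0]-.1)<.06)&(abs(P[...,1])<.14)]
    print("lever",len(q), q[:,:2].min(0),q[:,:2].max(0),cv2.fitLine((q[:,:2]*1000).astype(np.float32),2,0,.01,.01).ravel())
    W=Z["P"]; m=(W[...,2]>.145)&(W[...,2]<.175)&(W[...,0]>.38)&(W[...,0]<.55)&(W[...,1]>.2)&(W[...,1]<.4); q=W[m]
    print("bar",len(q),cv2.minAreaRect((q[:,:2]*1000).astype(np.float32)),q.mean(0),cv2.fitLine((q[:,:2]*1000).astype(np.float32),2,0,.01,.01).ravel())
    m=(W[...,2]>.03)&(W[...,2]<.1)&(W[...,0]>.36)&(W[...,0]<.56)&(W[...,1]>.2)&(W[...,1]<.4); q=W[m]
    print("basket",len(q),cv2.minAreaRect((q[:,:2]*1000).astype(np.float32)))
E
```

```text
line [ 0.1497643  -0.02600466  0.1255    ] ptr [0.13565856 0.01932066 0.134     ]
top 248
[[0 0 0 0 0 0 0 0 0 0 0 0 0 0 0 0 0 0 0 0 0 0 0 0]
 [0 0 0 0 0 0 0 0 0 0 0 0 0 0 0 0 0 0 0 0 0 0 0 0]
 [0 0 0 0 0 0 0 0 0 0 0 0 0 0 0 0 0 0 0 0 0 0 0 0]
 [0 0 0 0 0 0 0 0 0 0 0 0 0 0 0 0 0 0 0 0 0 0 0 0]
 [0 0 0 0 0 0 0 0 0 0 0 0 0 0 0 0 0 0 0 0 0 0 0 0]
 [0 0 0 0 0 0 0 0 0 0 0 0 0 0 0 0 0 0 0 0 0 0 0 0]
 [0 0 0 0 0 0 0 0 0 0 5 2 0 0 0 0 0 0 0 2 5 0 0 0]
 [0 0 0 0 0 0 0 0 0 0 6 3 0 0 0 0 0 0 0 3 6 0 0 0]
 [0 0 0 0 0 0 0 0 0 0 6 3 0 0 0 0 0 0 0 0 6 0 0 0]
 [0 0 0 0 0 0 0 0 0 0 6 0 0 0 0 0 0 0 0 0 6 0 0 0]
 [0 0 0 0 0 0 0 0 0 0 4 3 0 0 0 0 0 0 0 3 6 0 0 0]
 [0 0 0 0 0 0 0 0 0 0 6 3 0 0 0 0 0 0 0 2 7 0 0 0]
 [0 0 0 0 0 0 0 0 0 0 6 1 0 0 0 0 0 0 0 0 7 0 0 0]
 [0 0 0 0 0 0 0 0 0 0 5 2 0 0 0 0 0 0 0 2 6 0 0 0]
 [0 0 0 0 0 0 0 0 0 0 6 4 0 0 0 0 0 0 0 3 6 0 0 0]
 [0 0 0 0 0 0 0 0 0 0 6 3 0 0 0 0 0 0 0 1 6 0 0 0]
 [0 0 0 0 0 0 0 0 0 0 5 3 3 4 5 3 3 4 5 4 6 0 0 0]
 [0 0 0 0 0 0 0 0 0 0 3 6 4 4 3 6 4 4 2 5 4 0 0 0]
 [0 0 0 0 0 0 0 0 0 0 0 0 0 0 0 0 0 0 0 0 0 0 0 0]
 [0 0 0 0 0 0 0 0 0 0 0 0 0 0 0 0 0 0 0 0
[... 1828 characters left out ...]
  7  9  8  4 13  7  0  0  0]
 [ 0  0  0  0  0  0  0  0  0  0  0  0  0  0  0  0  0  0  0  0  0  0  0  0]
 [ 0  0  0  0  0  0  0  0  0  0  0  0  0  0  0  0  0  0  0  0  0  0  0  0]
 [ 0  0  0  0  0  0  0  0  0  0  0  0  0  0  0  0  0  0  0  0  0  0  0  0]]
lever 109 [ 0.1061486  -0.05811198] [0.12624068 0.12870725] [ 1.91862285e-02 -9.99815941e-01  1.16226425e+02  7.13480453e+01]
bar 82 ((439.4526672363281, 289.40386962890625), (12.114958763122559, 120.48477935791016), 1.261200189590454) [0.43958115 0.28744359 0.15972248] [ 1.4442375e-02 -9.9989569e-01  4.3958115e+02  2.8744360e+02]
basket 600 ((478.88311767578125, 294.46923828125), (162.53860473632812, 136.87551879882812), 2.8895928859710693)
```

```bash
cat >> h.py <<'E'
BO=(.516,-.049); BY=np.radians(-5.2)
def bw(p):
    c,s=np.cos(BY),np.sin(BY); return np.array([BO[0]+c*p[0]-s*p[1],BO[1]+s*p[0]+c*p[1],p[2]])
def go(P,xaz=None):
    """world TCP target -> tool-frame shift (before turning), turn needed"""
    o=r.get_obs(); M=R.from_rotvec(o["orientation"]).as_matrix()
    az=np.degrees(np.arctan2(M[1,0],M[0,0])); print("clock",o["clock"],"tcp",o["tcp_pos"].round(4),"x az",az.round(2),"z",M[:,2].round(3),"F",o["contact_force"].round(1),"w",round(o["grip_width"],4))
    t=0 if xaz is None else (xaz-az+180)%360-180
    M2=M@R.from_euler('z',-t,degrees=True).as_matrix() if M[2,2]<0 else M
    print("turn",round(-t,2),"shift before turn",((np.array(P)-o["tcp_pos"])@M).round(4),"shift after turn",((np.array(P)-o["tcp_pos"])@M2).round(4))
E
python3 -c "
from h import *
p=bw((.078,.0225,.30));print(p);go(p,84.8)"
```

```text
[ 0.59571822 -0.03366194  0.3       ]
clock 0.1 tcp [ 0.2619 -0.6215  0.2114] x az 22.85 z [-0.001  0.001 -1.   ] F [-0.2  0.6 -0.5] w 0.0854
turn -61.95 shift before turn [ 0.5359 -0.4122 -0.0879] shift after turn [ 0.6158  0.2791 -0.0879]
```

Call:
{"name": "arm_command", "arguments": {
  "plan": "0 0 -0.06 0; 0 0 -0.06 0; 0 0 0 -10.3; 0 0 0 -10.3; 0 0 0 -10.3; 0 0 0 -10.3; 0 0 0 -10.3; 0 0 0 -10.3; 0 0 0 0",
  "hand": -1
}}

```text
clock: 1.23
tcp_pos: [0.2619, -0.6219, 0.3317]
orientation: [-2.324, -2.113, -0.001]
contact_force: [0.0, 0.4, -0.8]
grip_width: 0.0854
gripper_force: 0.0
```

```bash
python3 -c "
from h import *
p=bw((.078,.0225,.30));go(p,84.8);print(r.get_obs()['joints'])"
```

```text
clock 1.225 tcp [ 0.2619 -0.6219  0.3317] x az 84.55 z [-0.     0.001 -1.   ] F [ 0.   0.4 -0.8] w 0.0854
turn -0.25 shift before turn [0.6172 0.2765 0.0323] shift after turn [0.616  0.2791 0.0323]
[ 1.19320241  0.4093484  -0.16410673  1.38943692  0.06634482  1.34913071
  0.93269477]
```

Call:
{"name": "arm_command", "arguments": {
  "plan": "0.0514 0.0232 0 0; 0.0514 0.0232 0 0; 0.0514 0.0232 0 0; 0.0514 0.0232 0 0; 0.0514 0.0232 0 0; 0.0514 0.0232 0 0; 0.0514 0.0232 0 0; 0.0514 0.0232 0 0; 0.0514 0.0232 0 0; 0.0514 0.0232 0 0; 0.0514 0.0232 0 0; 0.0514 0.0232 0 -0.3; 0 0 0 0; 0 0 0 0",
  "hand": 0
}}

```text
clock: 2.98
tcp_pos: [0.5966, -0.0344, 0.3319]
orientation: [-2.32, -2.118, 0.002]
contact_force: [0.4, -0.5, -0.2]
grip_width: 0.0428
gripper_force: 0.0
```

```bash
python3 -c "
from h import *
p=bw((.078,.0225,.198));go(p,84.8);print(r.get_obs()['joints'])"
```

```text
clock 2.975 tcp [ 0.5966 -0.0344  0.3319] x az 84.8 z [-0.001 -0.001 -1.   ] F [ 0.4 -0.5 -0.2] w 0.0428
turn -0.0 shift before turn [ 0.0008 -0.0008  0.1339] shift after turn [ 0.0008 -0.0008  0.1339]
[ 0.36891686  0.31033993 -0.53546978  1.56220662  0.16221712  1.31454579
 -0.27771411]
```

Call:
{"name": "arm_command", "arguments": {
  "plan": "0 0 0.04 0; 0 0 0.04 0; 0 0 0.03 0; 0 0 0.024 0; 0 0 0 0; 0 0 0 0"
}}

```text
clock: 3.72
tcp_pos: [0.5973, -0.035, 0.1995]
orientation: [2.319, 2.118, 0.001]
contact_force: [0.9, 0.0, 0.1]
grip_width: 0.0428
gripper_force: 0.0
```

Call:
{"name": "arm_command", "arguments": {
  "plan": "0 0 0 0; 0 0 0 0; 0 0 0 0; 0 0 0 0; 0 0 0 0",
  "hand": 1,
  "grip_force": 50
}}

```text
clock: 4.35
tcp_pos: [0.5968, -0.0339, 0.1983]
orientation: [2.317, 2.121, -0.0]
contact_force: [-0.3, -0.5, -0.6]
grip_width: 0.0002
gripper_force: 0.0
```

```bash
python3 - <<'E'
from h import *
go(bw((.078,-.025,.198)))
im,d,P=cloud("scene"); np.savez("pics/s1",im=im,d=d)
save(im,"s1.png",(215,215,315,290),8)
E
```

```text
clock 4.35 tcp [ 0.5968 -0.0339  0.1983] x az 84.95 z [-0. -0. -1.] F [-0.3 -0.5 -0.6] w 0.0002
turn 0 shift before turn [-0.0474 -0.0013  0.0003] shift after turn [-0.0474 -0.0013  0.0003]
```

View pics/s1.png

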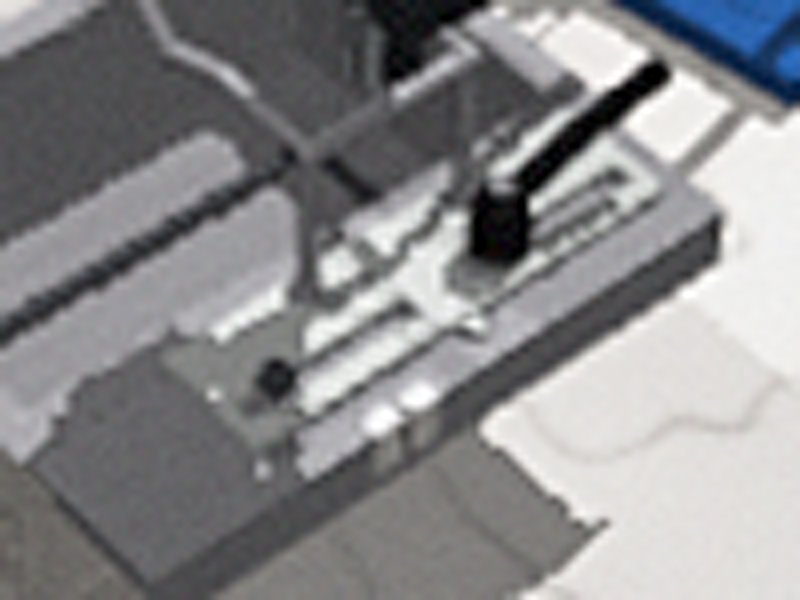

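The fingers shut in front of the tie on the tank side: they are at crop (420,40), behind the tie at (410,90). So the tie lies further +x than I assumed. The pencil line is the gap at crop (400,410) and the pointer tip is at about (487,328).

```bash
python3 - <<'E'
from h import *
S=np.load("pics/scene.npz");T=np.load("pics/top.npz")
tb=Tb(BO,BY)
for n,Z in(("top",T),("scene",S)):
    P=tb(Z["P"]); m=(P[...,2]>.185)&(P[...,2]<.23)&(abs(P[...,0])<.2)&(P[...,1]>-.008)&(P[...,1]<.05)
    q=P[m]; print(n,len(q),q.mean(0),np.percentile(q[:,0],[5,50,95]),np.percentile(q[:,2],[5,50,95]))
print(tb(onplane("scene",266.3,226.3,.205)))
print("line",tb(onplane("scene",215+50,215+51.3,.1255)),"ptr",tb(onplane("scene",215+61,215+41,.134)))
M=R.from_rotvec(r.get_obs()["orientation"]).as_matrix();print(tb(r.get_obs()["tcp_pos"]))
E
```

```text
top 56 [0.080271   0.02162447 0.20573267] [0.07617846 0.08013972 0.08459777] [0.20055358 0.2060358  0.21072532]
scene 60 [0.08309825 0.02126768 0.20332142] [0.07846749 0.08369843 0.08726873] [0.19785245 0.20391567 0.20758929]
[0.08613691 0.03203586 0.205     ]
line [ 0.14678118 -0.02265888  0.1255    ] ptr [0.14311311 0.02236064 0.134     ]
[0.0791158  0.02239569 0.19829393]
```

```bash
python3 - <<'E'
from h import *
a,d=eyes.grab_frame("top"); b,ds=eyes.grab_frame("scene")
t=(.5968,-.0339,.1843)
print(pix("top",t),pix("scene",t))
u,v=pix("top",t).astype(int); A=cv2.resize(a[v-35:v+35,u-35:u+35],None,fx=5.6,fy=5.6,interpolation=cv2.INTER_CUBIC)
u,v=pix("scene",t).astype(int); B=cv2.resize(b[v-45:v+25,u-35:u+35],None,fx=5.6,fy=5.6,interpolation=cv2.INTER_CUBIC)
save(np.hstack([A,B]),"c2.png")
E
```

```text
[284.93603954 149.69486816] [261.97844751 231.5177667 ]
```

View pics/c2.png

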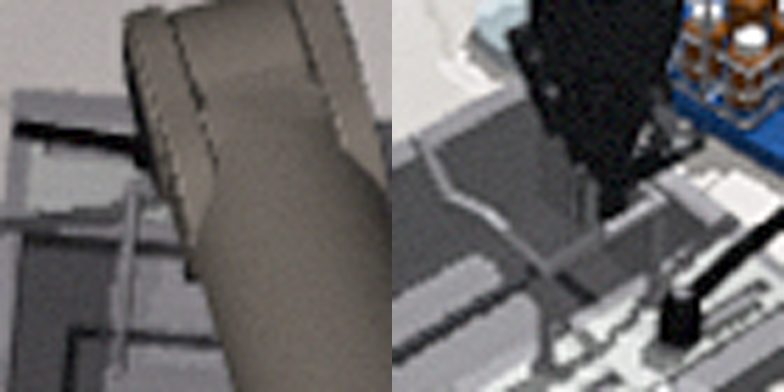

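```bash
python3 - <<'E'
from h import *
im,d,P=cloud("scene"); Q=Tb(BO,BY)(P); blk=im.max(-1)<50
for z in np.arange(.15,.34,.01):
    m=blk&(abs(Q[...,2]-z)<.005)&(abs(Q[...,0]-.08)<.09)&(abs(Q[...,1]-.02)<.09); q=Q[m]
    if len(q): print(round(z,3),len(q),q.min(0)[:2].round(3),q.max(0)[:2].round(3),np.median(q,0).round(3))
# depth rows along column under fingertip
u=int(215+50);
for v in range(214,240,2): print(v,u,im[v,u+0],Q[v,u].round(3))
E
```

```text
0.15 20 [0.108 0.04 ] [0.125 0.059] [0.12  0.047 0.148]
0.16 32 [0.107 0.04 ] [0.125 0.079] [0.116 0.05  0.161]
0.17 31 [0.109 0.048] [0.121 0.11 ] [0.115 0.09  0.17 ]
0.18 4 [0.113 0.098] [0.118 0.106] [0.116 0.104 0.176]
0.19 1 [0.004 0.059] [0.004 0.059] [0.004 0.059 0.193]
0.2 1 [ 0.079 -0.019] [ 0.079 -0.019] [ 0.079 -0.019  0.201]
0.22 2 [0.09  0.015] [0.09  0.023] [0.09  0.019 0.223]
0.23 10 [0.088 0.013] [0.095 0.027] [0.093 0.022 0.232]
0.24 12 [0.08  0.008] [0.095 0.027] [0.092 0.017 0.24 ]
0.25 3 [0.091 0.012] [0.095 0.014] [0.093 0.013 0.252]
0.26 23 [0.054 0.005] [0.112 0.028] [0.089 0.01  0.263]
0.27 51 [0.048 0.007] [0.117 0.031] [0.092 0.01  0.27 ]
0.28 49 [0.043 0.003] [0.123 0.031] [0.091 0.009 0.279]
0.29 49 [0.035 0.002] [0.131 0.015] [0.074 0.009 0.29 ]
0.3 69 [0.026 0.002] [0.142 0.031] [0.096 0.009 0.3  ]
0.31 60 [ 0.026 -0.   ] [0.144 0.029] [0.098 0.009 0.309]
0.32 57 [ 0.062 -0.001] [0.127 0.027] [0.098 0.009 0.32 ]
0.33 34 [0.099 0.008] [0.122 0.028] [0.116 0.013 0.33 ]
0.34 25 [ 0.08  -0.015] [0.12  0.032] [0.115 0.015 0.342]
214 265 [10 18 11] [0.096 0.016 0.27 ]
216 265 [17 19 26] [0.098 0.015 0.265]
218 265 [24 25 30] [0.103 0.01  0.264]
220 265 [14 18 22] [0.092 0.02  0.242]
222 265 [24 23 25] [0.092 0.021 0.234]
224 265 [27 28 27] [0.09  0.023 0.223]
226 265 [199 200 206] [0.085 0.028 0.207]
228 265 [92 92 91] [0.087 0.026 0.203]
230 265 [67 68 69] [-0.019  0.125  0.047]
232 265 [77 75 76] [-0.018  0.124  0.039]
234 265 [81 79 81] [-0.011  0.117  0.04 ]
236 265 [80 76 78] [-0.01   0.117  0.032]
238 265 [127 128 130] [0.062 0.051 0.125]
```

Call:
{"name": "arm_command", "arguments": {
  "plan": "0 0 -0.05 0; 0 0 -0.05 0; 0 0 0 0; 0 0 0 0"
}}

```text
clock: 5.05
tcp_pos: [0.5966, -0.034, 0.2979]
orientation: [-2.317, -2.121, 0.001]
contact_force: [-0.7, 0.1, 1.0]
grip_width: 0.0002
gripper_force: 0.0
```

```bash
python3 - <<'E'
from h import *
o=r.get_obs(); print(o["tcp_pos"],o["grip_width"],Tb(BO,BY)(o["tcp_pos"]))
im,d,P=cloud("scene"); Q=Tb(BO,BY)(P); blk=im.max(-1)<60
for z in np.arange(.25,.42,.01):
    m=blk&(abs(Q[...,2]-z)<.005)&(abs(Q[...,0]-.08)<.06)&(abs(Q[...,1]-.02)<.06); q=Q[m]
    if len(q): print(round(z,3),len(q),q.min(0)[:2].round(3),q.max(0)[:2].round(3),np.median(q,0).round(3))
t=o["tcp_pos"]-[0,0,.014]; u,v=pix("scene",t).astype(int); print(u,v)
B=im[v-60:v+25,u-45:u+45]; save(B,"c3.png",None,6)
E
```

```text
[ 0.59655084 -0.03403174  0.29794284] 0.0001627828476339825 [0.07886271 0.02220719 0.29794284]
0.32 2 [0.089 0.024] [0.092 0.025] [0.091 0.024 0.323]
0.33 18 [0.08  0.009] [0.095 0.029] [0.092 0.017 0.329]
0.34 14 [0.08  0.009] [0.095 0.029] [0.093 0.015 0.34 ]
0.35 10 [0.072 0.01 ] [0.094 0.017] [0.089 0.014 0.349]
0.36 25 [0.056 0.007] [0.108 0.025] [0.089 0.01  0.362]
0.37 55 [0.045 0.007] [0.116 0.032] [0.093 0.01  0.369]
0.38 63 [0.037 0.002] [0.123 0.032] [0.093 0.008 0.382]
0.39 64 [0.032 0.   ] [0.129 0.027] [0.075 0.009 0.39 ]
0.4 79 [0.023 0.001] [0.14  0.031] [0.092 0.01  0.401]
0.41 74 [0.024 0.   ] [0.14  0.031] [0.098 0.01  0.41 ]
262 206
```

View pics/c3.png

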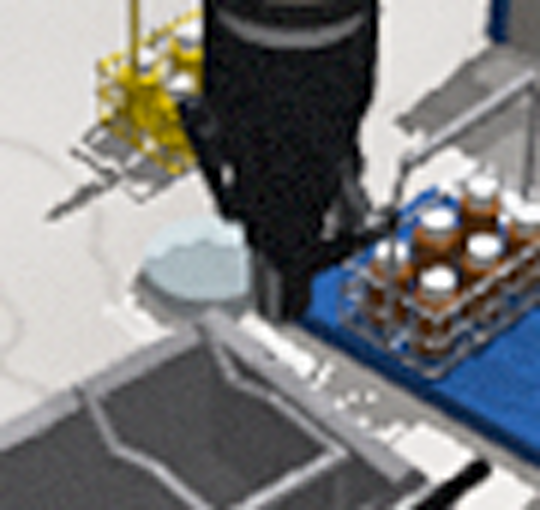

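The fingertip shows at crop (280,315), but was predicted at (270,360). So the real tips stand about 30 mm higher than the TCP reading implies, while x and y agree. I'll measure the lowest finger point from the depth.

```bash
python3 - <<'E'
from h import *
z0=r.get_obs()["tcp_pos"][2]
im,d,P=cloud("scene"); Q=Tb(BO,BY)(P)
m=(abs(Q[...,0]-.08)<.03)&(abs(Q[...,1]-.02)<.03)&(Q[...,2]>.24)&(Q[...,2]<.345); q=Q[m]; q=q[q[:,2].argsort()]
print(z0,q[:25].round(3))
E
```

```text
0.29719757620097226 [[0.085 0.02  0.313]
 [0.086 0.013 0.314]
 [0.086 0.016 0.316]
 [0.086 0.012 0.318]
 [0.08  0.011 0.318]
 [0.086 0.009 0.32 ]
 [0.077 0.009 0.32 ]
 [0.084 0.011 0.321]
 [0.085 0.013 0.321]
 [0.091 0.019 0.321]
 [0.092 0.025 0.322]
 [0.067 0.014 0.322]
 [0.091 0.015 0.324]
 [0.09  0.013 0.324]
 [0.077 0.009 0.324]
 [0.084 0.011 0.324]
 [0.093 0.028 0.324]
 [0.066 0.015 0.325]
 [0.083 0.008 0.325]
 [0.086 0.012 0.326]
 [0.088 0.014 0.326]
 [0.094 0.02  0.326]
 [0.092 0.029 0.327]
 [0.076 0.01  0.327]
 [0.092 0.021 0.328]]
```

Call:
{"name": "arm_command", "arguments": {
  "plan": "0 0 0 0; 0 0 0.01 0; 0 0 0.03 0; 0 0 0.03 0; 0 0.002 0.03 0; 0 0 0.02 0; 0 0 0.01 0; 0 0 0 0; 0 0 0 0",
  "hand": 0
}}

```text
clock: 6.28
tcp_pos: [0.5996, -0.034, 0.1693]
orientation: [2.316, 2.121, 0.002]
contact_force: [-0.1, 0.1, -0.2]
grip_width: 0.0429
gripper_force: 0.0
```

Call:
{"name": "arm_command", "arguments": {
  "plan": "0 0 0 0; 0 0 0 0; 0 0 0 0; 0 0 0 0; 0 0 0 0",
  "hand": 1,
  "grip_force": 50
}}

```text
clock: 6.9
tcp_pos: [0.598, -0.034, 0.1691]
orientation: [-2.317, -2.121, 0.002]
contact_force: [-3.8, 0.2, 5.6]
grip_width: 0.008
gripper_force: 48.9
```

Call:
{"name": "arm_command", "arguments": {
  "plan": "-0.008 0 0 0; -0.008 0 0 0; -0.008 0 0 0; -0.008 0 0 0; -0.006 0 0 0; -0.004 0 0 0; 0 0 0 0; 0 0 0 0; 0 0 0 0"
}}

```text
clock: 8.02
tcp_pos: [0.5944, -0.0753, 0.1691]
orientation: [-2.316, -2.121, 0.001]
contact_force: [-5.5, 1.4, 6.9]
grip_width: 0.008
gripper_force: 49.2
```

```bash
python3 - <<'E'
from h import *
print(Tb(BO,BY)(r.get_obs()["tcp_pos"]))
ims=[eyes.grab_frame("scene")[0].astype(float) for _ in range(4)]; im=np.mean(ims,0).astype(np.uint8)
save(im,"s2.png",(250,243,290,273),20)
E
```

```text
[ 0.08041804 -0.01904044  0.16907294]
```

View pics/s2.png

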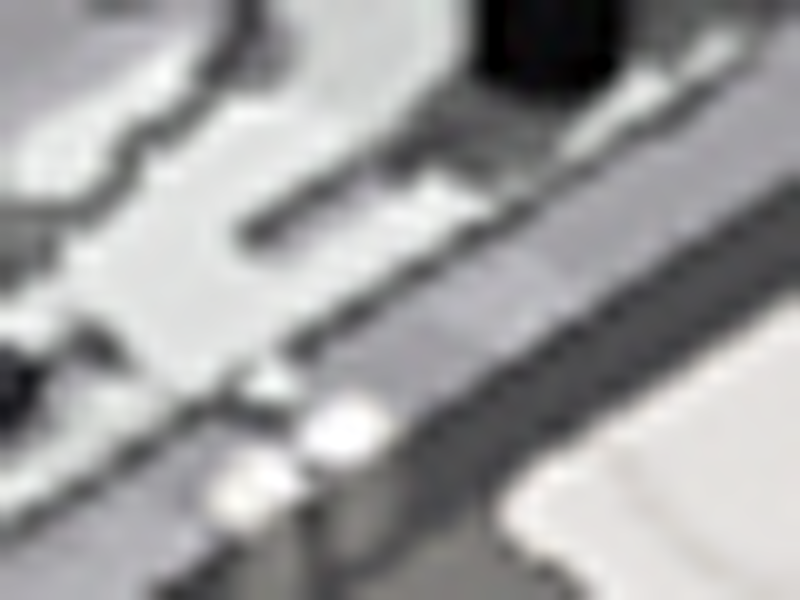

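The pencil line lies between two white tape patches at crop (297,465), and the pointer tip is at about (292,395), nearly on it.

```bash
python3 - <<'E'
from h import *
tb=Tb(BO,BY); f=lambda a,b,z: tb(onplane("scene",250+(a+.5)/20-.5,243+(b+.5)/20-.5,z)).round(4)
print("line",f(297,465,.1255),f(285,450,.1255),f(315,480,.1255))
for z in(.126,.128,.131): print("ptr",z,f(292,395,z),f(300,400,z),"base",f(240,390,z),f(300,345,z))
# where the line's y would project near pointer
for x in(.125,.130,.135,.140,.147):
    y=f(297,465,.1255)[1]; p=(pix("scene",bw((x,y,.1255)))-[250,243]+.5)*20; print(x,p.round(0), ((pix("scene",bw((x,y,.131)))-[250,243]+.5)*20).round(0))
E
```

```text
line [ 0.1442 -0.0228  0.1255] [ 0.141  -0.0223  0.1255] [ 0.1479 -0.0226  0.1255]
ptr 0.126 [ 0.1342 -0.015   0.126 ] [ 0.1356 -0.0148  0.126 ] base [ 0.1287 -0.0202  0.126 ] [ 0.1278 -0.008   0.126 ]
ptr 0.128 [ 0.1354 -0.0162  0.128 ] [ 0.1369 -0.0159  0.128 ] base [ 0.13   -0.0214  0.128 ] [ 0.129  -0.0092  0.128 ]
ptr 0.131 [ 0.1373 -0.018   0.131 ] [ 0.1388 -0.0177  0.131 ] base [ 0.1319 -0.0231  0.131 ] [ 0.131  -0.0109  0.131 ]
0.125 [210. 386.] [211. 361.]
0.13 [233. 407.] [234. 382.]
0.135 [255. 428.] [256. 402.]
0.14 [278. 448.] [279. 423.]
0.147 [310. 477.] [311. 452.]
```

```bash
python3 - <<'E'
from h import *
tb=Tb(BO,BY)
for n in("top","scene"):
    Z=np.load(f"pics/{n}.npz"); P=tb(Z["P"]); m=(P[...,2]>.185)&(P[...,2]<.23)&(P[...,0]>-.03)&(P[...,0]<.07)
    q=P[m]; a=q[(q[:,1]<0)&(q[:,1]>-.05)][:,1]; b=q[(q[:,1]>.04)&(q[:,1]<.09)][:,1]; print(n,a.mean(),b.mean(),(a.mean()+b.mean())/2)
    m=(P[...,2]>.127)&(P[...,2]<.137)&(P[...,0]>.07)&(P[...,0]<.15)&(abs(P[...,1])<.15); q=P[m]; print("plate",np.percentile(q[:,1],[1,3,97,99]),np.percentile(q[:,0],[2,98]))
# current, scene & top (avg frames) tape: white line pixel profile in top
for n in("scene","top"):
    im,d,P=cloud(n); P=tb(P); m=(P[...,2]>.185)&(P[...,2]<.23)&(P[...,0]>-.03)&(P[...,0]<.06)
    q=P[m]; a=q[(q[:,1]<-.04)&(q[:,1]>-.09)][:,1]; b=q[(q[:,1]>.0)&(q[:,1]<.05)][:,1]; print(n,len(a),len(b),a.mean(),b.mean(),(a.mean()+b.mean())/2)
    g=im.min(-1); m=(abs(P[...,0]-.145)<.012)&(abs(P[...,1]+.02)<.03)&(abs(P[...,2]-.1255)<.01)
    for x,y,s in sorted(zip(P[m][:,0],P[m][:,1],g[m]),key=lambda t:t[1]):
        if s>170: print("tape",x.round(4),y.round(4),s)
E
```

```text
top -0.013391863706074267 0.06238173643692429 0.02449493636542501
plate [-0.13347771 -0.12602209  0.12212957  0.13311758] [0.07236679 0.14289808]
scene -0.015727710736900234 0.059710307813176 0.021991298538137884
plate [-0.09627535 -0.07633183  0.11458353  0.12103599] [0.07417516 0.13309608]
scene 79 0 -0.0571905304102914 nan nan
tape 0.1344 -0.0495 178
tape 0.1431 -0.0494 173
tape 0.1361 -0.0472 172
tape 0.1388 -0.0457 180
tape 0.1417 -0.0445 175
tape 0.1413 -0.0442 177
tape 0.1366 -0.0439 181
tape 0.1453 -0.0438 188
tape 0.1353 -0.0428 172
tape 0.1412 -0.0403 185
tape 0.1399 -0.0354 190
tape 0.1394 -0.0351 189
tape 0.1479 -0.0348 173
tape 0.1427 -0.0343 232
tape 0.1426 -0.034 227
tape 0.1442 -0.0317 235
tape 0.1389 -0.0309 196
tape 0.1429 -0.0306 241
tape 0.1408 -0.0288 232
tape 0.1439 -0.0275 188
tape 0.1425 -0.0264 241
tape 0.138 -0.0264 202
tape 0.1408 -0.025 251
tape 0.1399 -0.0243 203
tape 0.142 -0.0222 220
tape 0.1414 -0.0215 235
tape 0.1407 -0.0211 190
tape 0.1433 -0.0196 220
tape 0.1404 -0.0171 223
tape 0.1343 -0.0157 211
tape 0.1425 -0.015 240
tape 0.1454 -0.0138 244
tape 0.1349 -0.0122 173
tape 0.1389 -0.0118 252
tape 0.1472 -0.0116 204
tape 0.1426 -0.0114 253
tape 0.1451 -0.0098 245
tape 0.1407 -0.0097 245
tape 0.1357 -0.009 218
tape 0.1469 -0.0075 196
tape 0.14 -0.0051 228
tape 0.135 -0.0046 183
tape 0.1422 -0.0032 181
tape 0.1367 -0.0022 171
top 0 70 nan 0.0210585046895717 nan<stdin>:10: RuntimeWarning: Mean of empty slice.
  ret = ret.dtype.type(ret / rcount)
```

Call:
{"name": "arm_command", "arguments": {
  "plan": "-0.0028 0 0 0; -0.0027 0 0 0; 0 0 0 0; 0 0 0 0; 0 0 0 0"
}}

```text
clock: 8.95
tcp_pos: [0.5939, -0.0803, 0.169]
orientation: [-2.315, -2.121, 0.001]
contact_force: [-5.4, 1.6, 6.0]
grip_width: 0.0078
gripper_force: 49.1
```

```bash
cat >> h.py <<'E'
def ortho(z,xs,ys,n=6):
    im=np.mean([eyes.grab_frame("scene")[0].astype(float) for _ in range(n)],0).min(-1).astype(np.float32)
    X,Y=np.meshgrid(xs,ys,indexing="ij"); W=np.stack([bw((x,y,z)) for x,y in zip(X.ravel(),Y.ravel())])
    p=pix("scene",W).astype(np.float32).reshape(*X.shape,2)
    return cv2.remap(im,p[...,0],p[...,1],cv2.INTER_CUBIC)
E
python3 - <<'E'
from h import *
print(Tb(BO,BY)(r.get_obs()["tcp_pos"]),r.get_obs()["contact_force"])
ys=np.arange(-.040,.001,.0015); xs=np.arange(.124,.152,.0015)
for z,a in((.128,ortho(.128,xs,ys)),(.1255,ortho(.1255,xs,ys))):
    print(z,"      "+" ".join("%3d"%(y*1e4/10*1) for y in ys*1))
    for x,l in zip(xs,a): print("%.4f"%x," ".join("%3d"%v for v in l))
E
```

```text
[ 0.08038207 -0.02416387  0.16903228] [-5.43761485  1.61346677  5.98392802]
0.128       -40 -38 -37 -35 -33 -32 -30 -29 -27 -26 -24 -23 -21 -20 -18 -17 -15 -14 -12 -11  -9  -8  -6  -5  -3  -2   0   0
0.1240 201 208 205 209 220 223 222 218 225 230 227 226 224 214 208 207 212 209 210 218 223 223 217 217 230 229 223 217
0.1255 179 189 193 197 197 201 196 184 190 206 214 213 202 191 182 186 188 185 187 185 189 193 188 190 197 204 199 189
0.1270 139 146 159 162 161 159 141 130 142 170 189 191 183 173 169 165 157 155 145 140 141 139 140 141 150 157 148 142
0.1285  95 105 117 123 124 114  98  88 116 159 181 183 184 187 182 159 143 128 106  97  95  98  99 103 114 112 102  93
0.1300  80  89 105 114 111 104  88  83 116 169 197 206 215 222 208 175 143 112  88  78  80  88  95 101 103  98  87  76
0.1315 102 109 125 135 130 117  94  86 114 162 214 241 251 247 226 189 148 112  95  94 100 108 120 125 120 111 107 100
0.1330 138 140 152 160 153 131 100  81  94 137 201 241 252 241 217 189 154 123 119 129 136 139 150 155 147 141 138 138
0.1345 158 158 161 166 164 140 106  80  77 110 161 202 217 207 188 
[... 3046 characters left out ...]
6 203 229 247 250 249 258 266 260 243 207 187 197 228 246 247 241 237 240 243 231 205 181 163 159 161 161
0.1450 150 173 198 224 242 245 244 247 254 259 236 187 163 173 207 234 247 245 238 240 240 228 205 178 167 164 158 157
0.1465 133 159 189 211 222 228 230 227 238 242 215 166 131 150 186 214 231 235 235 232 225 221 194 172 160 152 148 144
0.1480 114 134 166 190 196 197 192 197 202 198 186 150 126 135 161 189 201 207 212 201 199 188 168 150 128 124 122 120
0.1495  90 113 140 156 163 159 153 149 141 139 134 126 119 121 138 157 167 170 164 157 149 137 124 105  92  89  84  89
0.1510  79 100 122 130 129 132 130 108  87  83  91 100 100 112 125 130 133 131 126 115 100  96  82  70  64  63  67  65
```

Call:
{"name": "arm_command", "arguments": {
  "plan": "0 0 0 0; 0 0 0 0; 0 0 -0.01 0; 0 0 -0.03 0; 0 0 -0.04 0; 0 0 0 0; 0 0 0 0",
  "hand": 0
}}

```text
clock: 10.42
tcp_pos: [0.5945, -0.0815, 0.2483]
orientation: [2.317, 2.121, -0.0]
contact_force: [0.9, -0.6, -0.6]
grip_width: 0.0429
gripper_force: 0.0
```

```bash
python3 - <<'E'
from h import *
tb=Tb(BO,BY)
for n in("top","scene"):
    Z=np.load(f"pics/{n}.npz"); P=tb(Z["P"]); k=Z["im"].max(-1)<60
    q=P[k&(P[...,2]>.155)&(P[...,2]<.2)&(abs(P[...,0]-.11)<.03)&(P[...,1]>.075)&(P[...,1]<.15)]
    l=cv2.fitLine((q[:,:2]*1000).astype(np.float32),cv2.DIST_L2,0,.01,.01).ravel(); print(n,len(q),l,q[:,1].max(),q[:,2].mean())
    q=P[k&(P[...,2]>.14)&(P[...,2]<.167)&(abs(P[...,0]-.11)<.03)&(P[...,1]>.03)&(P[...,1]<.062)]; print(q[:,:2].min(0),q[:,:2].max(0),q.mean(0))
go(bw((.078,-.024,.25)))
a=ortho(.128,np.arange(.130,.137,.0015),np.arange(-.034,-.01,.0015)); print(a.astype(int))
E
```

```text
top 57 [9.75600909e-03 9.99952435e-01 1.11698212e+02 1.05095345e+02] 0.13508369480370266 0.17515528575624667
[0.10013061 0.0426255 ] [0.12088936 0.06041971] [0.10921398 0.05197129 0.15773254]
scene 54 [4.3939106e-02 9.9903423e-01 1.1496567e+02 1.0256075e+02] 0.13115634853408634 0.17315238326940208
[0.1061486  0.03897079] [0.12624068 0.0615518 ] [0.11725965 0.04806049 0.15304636]
clock 10.425 tcp [ 0.5945 -0.0815  0.2483] x az 84.94 z [ 0. -0. -1.] F [ 0.9 -0.6 -0.6] w 0.0429
turn 0 shift before turn [ 0.0013 -0.0031 -0.0017] shift after turn [ 0.0013 -0.0031 -0.0017]
[[110 104  90  85 117 169 197 207 216 223 206 171 140 111  89  78]
 [129 118  96  88 115 162 211 239 250 246 225 186 145 109  94  93]
 [151 131 100  82  94 136 198 238 250 239 216 188 152 123 122 133]
 [162 140 107  80  78 111 160 200 214 206 190 177 158 145 152 164]
 [161 148 121  93  82  95 128 157 169 171 167 165 163 167 169 171]]
```

```bash
python3 -c "
from h import *
go(bw((.1125,.106,.140)),84.8)"
```

```text
clock 10.725 tcp [ 0.5943 -0.0814  0.2475] x az 84.95 z [-0.001  0.    -1.   ] F [-0.8 -0.3 -0.5] w 0.0426
turn 0.15 shift before turn [0.1311 0.0321 0.1075] shift after turn [0.1312 0.0317 0.1075]
```

Call:
{"name": "arm_command", "arguments": {
  "plan": "0.045 0.011 0 0; 0.045 0.011 0 0; 0.041 0.010 0 0; 0 0 0 0; 0 0 0.04 0; 0 0 0.04 0; 0 0 0.0275 0; 0 0 0 0; 0 0 0 0"
}}

```text
clock: 11.85
tcp_pos: [0.6388, 0.0459, 0.142]
orientation: [2.317, 2.12, 0.002]
contact_force: [0.0, -0.1, 1.1]
grip_width: 0.0429
gripper_force: 0.0
```

Call:
{"name": "arm_command", "arguments": {
  "plan": "0 0 0 0; 0 0 0 0; 0 0 0 0; 0 0 0 0; 0 0 0 0",
  "hand": 1,
  "grip_force": 30
}}

```text
clock: 12.48
tcp_pos: [0.6378, 0.0466, 0.1422]
orientation: [2.318, 2.121, -0.0]
contact_force: [-3.7, -0.5, 5.7]
grip_width: 0.0108
gripper_force: 29.0
```

```bash
cat >> h.py <<'E'
def arc(hub,dth,rows):
    """rows turning about vertical axis at world hub xy, clockwise dth deg per row (tool down: clockwise = + turn)"""
    o=r.get_obs(); M=R.from_rotvec(o["orientation"]).as_matrix(); p=o["tcp_pos"].copy()
    print("rad",np.linalg.norm(p[:2]-hub[:2]),"clock",o["clock"])
    C=R.from_euler('z',-dth,degrees=True).as_matrix(); d=p-np.array([*hub[:2],p[2]]); d2=C@d
    print("row",((d2-d)@M).round(4),dth,"x",rows)
E
python3 -c "
from h import *
tb=Tb(BO,BY);print(tb(r.get_obs()['tcp_pos']))
arc(bw((.111,.050,0)),5,1); arc(bw((.111,.050,0)),7,1)"
```

```text
[0.11263571 0.10620658 0.14217017]
rad 0.05623037723748724 clock 12.475
row [-0.0004  0.0049  0.    ] 5 x 1
rad 0.05623037723748724 clock 12.475
row [-0.0006  0.0068  0.    ] 7 x 1
```

Call:
{"name": "arm_command", "arguments": {
  "plan": "-0.0004 0.0049 0 5; -0.0004 0.0049 0 5; -0.0004 0.0049 0 5; -0.0004 0.0049 0 5; -0.0004 0.0049 0 5; -0.0004 0.0049 0 5; -0.0004 0.0049 0 5; -0.0004 0.0049 0 5; -0.0004 0.0049 0 5; -0.0004 0.0049 0 5; -0.0004 0.0049 0 5; -0.0004 0.0049 0 5; 0 0 0 0; 0 0 0 0"
}}

```text
clock: 14.22
tcp_pos: [0.679, 0.0142, 0.1419]
orientation: [-3.064, -0.678, 0.011]
contact_force: [-15.5, 1.8, 13.4]
grip_width: 0.0108
gripper_force: 34.2
```

```bash
python3 -c "
from h import *
tb=Tb(BO,BY);o=r.get_obs();p=tb(o['tcp_pos']);d=p-[.111,.05,0];print(p,np.degrees(np.arctan2(d[1],d[0])),o['moment'])
go(bw((.111,.05,.14)))
arc(bw((.111,.050,0)),5,1)"
```

```text
[0.15663075 0.07767041 0.14193952] 31.232554608702735 [ 0.64486112  3.34033745 -0.45633828]
clock 14.225 tcp [0.679  0.0142 0.1419] x az 24.97 z [-0.007  0.001 -1.   ] F [-15.5   1.8  13.4] w 0.0108
turn 0 shift before turn [-0.0533  0.001   0.0023] shift after turn [-0.0533  0.001   0.0023]
rad 0.05336493860353203 clock 14.225
row [-0.0001  0.0047 -0.    ] 5 x 1
```

Call:
{"name": "arm_command", "arguments": {
  "plan": "-0.0012 0.0047 0 5; -0.0012 0.0025 0 2.5; 0 0 0 0; 0 0 0 0"
}}

```text
clock: 14.72
tcp_pos: [0.6792, 0.0128, 0.1419]
orientation: [-3.095, -0.487, 0.01]
contact_force: [-16.6, 12.5, 11.9]
grip_width: 0.0104
gripper_force: 31.9
```

```bash
python3 -c "
from h import *
tb=Tb(BO,BY);o=r.get_obs();p=tb(o['tcp_pos']);d=p-[.111,.05,0];print(p,np.degrees(np.arctan2(d[1],d[0])),o['moment'])
go(bw((.111,.05,.14)))"
```

```text
[0.15694847 0.0763542  0.14194022] 29.83685490925488 [2.55740444 3.45671512 0.52220905]
clock 14.725 tcp [0.6792 0.0128 0.1419] x az 17.88 z [-0.008  0.007 -1.   ] F [-16.6  12.5  11.9] w 0.0104
turn 0 shift before turn [-0.0526  0.0063  0.0022] shift after turn [-0.0526  0.0063  0.0022]
```

Call:
{"name": "arm_command", "arguments": {
  "plan": "0 0 0 0; 0 0 0 0; 0 0 0 0; 0 0 -0.01 0; 0 0 -0.04 0; 0 0 -0.06 0; 0 0 -0.06 0; -0.05 0 0 0; -0.06 0 0 0; -0.06 0 0 0; -0.06 0 0 0; 0 0 0 0; 0 0 0 0",
  "hand": 0
}}

```text
clock: 16.35
tcp_pos: [0.465, -0.0642, 0.3119]
orientation: [3.105, 0.476, 0.004]
contact_force: [0.1, 0.2, -1.0]
grip_width: 0.0422
gripper_force: 0.0
```

```bash
python3 - <<'E'
from h import *
o=r.get_obs(); print(o["clock"],o["tcp_pos"],o["contact_force"],o["joints"].round(3))
tb=Tb(BO,BY); im,d,P=cloud("scene"); np.savez("pics/s3",im=im,d=d,P=P)
Q=tb(P); k=im.max(-1)<60; q=Q[k&(Q[...,2]>.155)&(Q[...,2]<.2)&(Q[...,0]>.13)&(Q[...,0]<.21)&(abs(Q[...,1]-.07)<.06)]
l=cv2.fitLine((q[:,:2]*1000).astype(np.float32),cv2.DIST_L2,0,.01,.01).ravel(); print(len(q),l,np.degrees(np.arctan2(l[1],l[0])),q.max(0))
print(ortho(.128,np.arange(.130,.137,.0015),np.arange(-.034,-.01,.0015)).astype(int)); print(ortho(.1255,np.arange(.142,.147,.0015),np.arange(-.034,-.01,.0015)).astype(int))
E
```

```text
16.35 [ 0.46501361 -0.06421067  0.31190338] [ 0.12849016  0.22890851 -0.99000406] [ 0.232  0.057 -0.237  1.883  0.014  1.201 -1.276]
67 [  0.90868527   0.4174818  158.73328     72.14374   ] 24.675705 [0.18703638 0.08642644 0.18192811]
[[108 104  89  82 114 167 196 204 214 223 207 170 137 110  89  78]
 [128 118  96  86 113 161 212 239 250 247 224 184 142 108  94  92]
 [150 130  99  80  93 136 199 237 249 238 214 185 150 122 121 130]
 [161 138 105  79  76 109 158 197 212 204 187 175 156 144 149 160]
 [159 145 120  93  81  92 124 153 167 170 167 164 162 166 167 169]]
[[237 249 254 263 268 255 230 200 184 195 224 246 248 247 248 250]
 [246 249 248 257 264 260 242 205 183 191 225 247 254 254 250 253]
 [240 243 243 245 252 258 235 184 157 168 205 237 256 258 253 254]
 [220 227 229 226 236 241 214 164 127 147 186 218 241 250 251 246]]
```

Call:
{"name": "arm_command", "arguments": {
  "plan": "0 0 -0.04 -10.3; 0 0 -0.04 -10.3; 0 0 -0.04 -10.3; 0 0 -0.04 -10.3; 0 0 -0.04 -10.3; 0 0 -0.04 -10.3; 0 0 -0.04 -10.2; 0 0 0 0; 0 0.06 0 0; 0 0.06 0 0; 0 0.06 0 0; 0 0.06 0 0; 0 0.06 0 0; 0 0 0 0"
}}

```text
clock: 18.75
tcp_pos: [0.7305, -0.072, 0.5618]
orientation: [-2.24, -2.192, -0.012]
contact_force: [0.0, 0.5, -1.8]
grip_width: 0.043
gripper_force: 0.0
```

```bash
python3 - <<'E'
from h import *
o=r.get_obs(); go(o["tcp_pos"]); print(o["joints"].round(3))
P=np.load("pics/s3.npz")["P"]; im=np.load("pics/s3.npz")["im"]
m=(P[...,0]>.40)&(P[...,0]<.50)&(P[...,1]>.22)&(P[...,1]<.36)&(P[...,2]>.04)&(P[...,2]<.13); q=P[m]; w=im[m].min(-1)
print("cap z",np.percentile(q[w>150][:,2],[50,90,98]),np.percentile(q[:,2],[50,80,95,98]))
E
```

```text
clock 18.75 tcp [ 0.7305 -0.072   0.5618] x az 88.77 z [ 0.    0.01 -1.  ] F [ 0.   0.5 -1.8] w 0.043
turn 0 shift before turn [0. 0. 0.] shift after turn [0. 0. 0.]
[-0.097  0.566  0.291  0.678 -0.175  1.914  0.07 ]
cap z [0.07061575 0.07532308 0.07951757] [0.06196766 0.07071072 0.08713902 0.10693794]
```

Call:
{"name": "arm_command", "arguments": {
  "plan": "0 0.06 0 0; 0 0.06 0 0; 0 0.06 0 0; 0 0.06 0 0; 0 0 0 0"
}}

```text
clock: 19.38
tcp_pos: [0.8721, -0.0775, 0.5075]
orientation: [2.204, 2.127, 0.131]
contact_force: [-0.1, -0.4, -0.2]
grip_width: 0.0429
gripper_force: 0.0
```

```bash
python3 - <<'E'
from h import *
o=r.get_obs(); go(o["tcp_pos"]); print(o["joints"].round(3))
E
```

```text
clock 19.375 tcp [ 0.8721 -0.0775  0.5075] x az 88.0 z [ 0.114  0.005 -0.994] F [-0.1 -0.4 -0.2] w 0.0429
turn 0 shift before turn [0. 0. 0.] shift after turn [0. 0. 0.]
[-0.068  0.891  0.677  0.274 -0.594  1.915  0.079]
```

Call:
{"name": "arm_command", "arguments": {
  "plan": "0 0.04 -0.06 0; 0 0.04 -0.06 0; 0 0.04 -0.06 0; 0 0.04 -0.06 0; 0 0 0 0"
}}

```text
clock: 20.0
tcp_pos: [0.843, -0.0679, 0.6297]
orientation: [2.108, 2.044, 0.291]
contact_force: [0.2, 0.1, -0.3]
grip_width: 0.0425
gripper_force: 0.0
```

```bash
python3 - <<'E'
from h import *
o=r.get_obs(); go(o["tcp_pos"]); print(o["joints"].round(3))
E
```

```text
clock 20.0 tcp [ 0.843  -0.0679  0.6297] x az 88.3 z [ 0.271 -0.    -0.962] F [ 0.2  0.1 -0.3] w 0.0425
turn 0 shift before turn [0. 0. 0.] shift after turn [0. 0. 0.]
[-0.092  0.779  0.844  0.242 -0.736  1.915  0.081]
```

Call:
{"name": "arm_command", "arguments": {
  "plan": "0 0.05 -0.06 0; 0 0.05 -0.06 0; 0 0.05 -0.06 0; 0 0.05 -0.06 0; 0 0.05 -0.06 0; 0 0 0 0"
}}

```text
clock: 20.75
tcp_pos: [0.7988, -0.0595, 0.752]
orientation: [1.998, 1.933, 0.448]
contact_force: [0.0, -0.0, -0.4]
grip_width: 0.0426
gripper_force: 0.0
```

```bash
python3 - <<'E'
from h import *
o=r.get_obs(); go(o["tcp_pos"]); print(o["joints"].round(3))
E
```

```text
clock 20.75 tcp [ 0.7988 -0.0595  0.752 ] x az 88.12 z [ 0.439 -0.014 -0.898] F [ 0.  -0.  -0.4] w 0.0426
turn 0 shift before turn [0. 0. 0.] shift after turn [0. 0. 0.]
[-0.146  0.687  1.328  0.242 -1.149  1.915  0.118]
```

Call:
{"name": "arm_command", "arguments": {
  "plan": "0 0.06 -0.05 0; 0 0.06 -0.05 0; 0 0.06 -0.05 0; 0 0.06 -0.05 0; 0 0.06 -0.05 0; 0 0 0 0"
}}

```text
clock: 21.5
tcp_pos: [0.7381, -0.0517, 0.8502]
orientation: [1.912, 1.854, 0.569]
contact_force: [-0.3, -0.3, -0.0]
grip_width: 0.0428
gripper_force: 0.0
```

```bash
python3 - <<'E'
from h import *
o=r.get_obs(); go(o["tcp_pos"]); print(o["joints"].round(3)); print(R.from_rotvec(o["orientation"]).as_matrix().round(3))
E
```

```text
clock 21.5 tcp [ 0.7381 -0.0517  0.8502] x az 88.3 z [ 0.557 -0.013 -0.83 ] F [-0.3 -0.3 -0. ] w 0.0428
turn 0 shift before turn [0. 0. 0.] shift after turn [0. 0. 0.]
[-0.185  0.573  1.454  0.242 -1.236  1.915  0.119]
[[ 0.03   0.83   0.557]
 [ 1.    -0.027 -0.013]
 [ 0.005  0.557 -0.83 ]]
```

```bash
python3 - <<'E'
from h import *
go((.42,.22,.50)); go((.34,.285,.35))
E
```

```text
clock 21.5 tcp [ 0.7381 -0.0517  0.8502] x az 88.3 z [ 0.557 -0.013 -0.83 ] F [-0.3 -0.3 -0. ] w 0.0428
turn 0 shift before turn [ 0.2605 -0.4665  0.1102] shift after turn [ 0.2605 -0.4665  0.1102]
clock 21.5 tcp [ 0.7381 -0.0517  0.8502] x az 88.3 z [ 0.557 -0.013 -0.83 ] F [-0.3 -0.3 -0. ] w 0.0428
turn 0 shift before turn [ 0.3224 -0.6182  0.1893] shift after turn [ 0.3224 -0.6182  0.1893]
```

Call:
{"name": "arm_command", "arguments": {
  "plan": "0.026 -0.0466 0.011 0; 0.026 -0.0466 0.011 0; 0.026 -0.0466 0.011 0; 0.026 -0.0466 0.011 0; 0.026 -0.0466 0.011 0; 0.026 -0.0466 0.011 0; 0.026 -0.0466 0.011 0; 0.026 -0.0466 0.011 0; 0.026 -0.0466 0.011 0; 0.026 -0.0466 0.011 0; 0 0 0 0"
}}

```text
clock: 22.88
tcp_pos: [0.5234, 0.1369, 0.6691]
orientation: [2.019, 1.78, 0.595]
contact_force: [1.4, -0.7, -0.0]
grip_width: 0.043
gripper_force: 0.0
```

```bash
python3 - <<'E'
from h import *
go((.34,.285,.35)); go((.39,.29,.23)); print(r.get_obs()["joints"].round(3))
E
```

```text
clock 22.875 tcp [0.5234 0.1369 0.6691] x az 83.84 z [ 0.547 -0.007 -0.837] F [ 1.4 -0.7 -0. ] w 0.043
turn 0 shift before turn [ 0.1076 -0.3441  0.1656] shift after turn [ 0.1076 -0.3441  0.1656]
clock 22.875 tcp [0.5234 0.1369 0.6691] x az 83.84 z [ 0.547 -0.007 -0.837] F [ 1.4 -0.7 -0. ] w 0.043
turn 0 shift before turn [ 0.1105 -0.3685  0.2934] shift after turn [ 0.1105 -0.3685  0.2934]
[-1.367 -0.29   0.538  1.479  0.564  1.492 -0.866]
```

Call:
{"name": "arm_command", "arguments": {
  "plan": "0.01 -0.0344 0.0165 0; 0.011 -0.0344 0.0165 0; 0.011 -0.0344 0.0165 0; 0.011 -0.0344 0.0165 0; 0.011 -0.0344 0.0165 0; 0.011 -0.0344 0.0165 0; 0 0 0 0"
}}

```text
clock: 23.75
tcp_pos: [0.417, 0.2244, 0.4801]
orientation: [2.023, 1.772, 0.597]
contact_force: [0.4, 0.8, 0.5]
grip_width: 0.0424
gripper_force: 0.0
```

```bash
python3 - <<'E'
from h import *
go((.34,.285,.35)); go((.39,.29,.23)); print(r.get_obs()["joints"].round(3)); print(R.from_rotvec(r.get_obs()["orientation"]).as_matrix().round(3))
E
```

```text
clock 23.75 tcp [0.417  0.2244 0.4801] x az 83.5 z [ 0.549 -0.009 -0.836] F [0.4 0.8 0.5] w 0.0424
turn 0 shift before turn [ 0.0431 -0.1426  0.0659] shift after turn [ 0.0431 -0.1426  0.0659]
clock 23.75 tcp [0.417  0.2244 0.4801] x az 83.5 z [ 0.549 -0.009 -0.836] F [0.4 0.8 0.5] w 0.0424
turn 0 shift before turn [ 0.0461 -0.1673  0.1936] shift after turn [ 0.0461 -0.1673  0.1936]
[-1.197 -0.314  0.152  1.949  0.58   1.247 -1.295]
[[ 0.113  0.828  0.549]
 [ 0.992 -0.129 -0.009]
 [ 0.064  0.545 -0.836]]
```

Call:
{"name": "arm_command", "arguments": {
  "plan": "0 0 0 -7; 0.026 -0.036 0.0165 0; 0.026 -0.036 0.0165 0; 0.004 -0.036 0.0165 0; 0.004 -0.033 0.0165 0; 0 0 0 0; 0 0 0 0"
}}

```text
clock: 24.62
tcp_pos: [0.3386, 0.2861, 0.3517]
orientation: [1.903, 1.874, 0.567]
contact_force: [1.0, 0.1, 0.2]
grip_width: 0.0427
gripper_force: 0.0
```

```bash
python3 - <<'E'
from h import *
go((.39,.29,.23)); o=r.get_obs(); print(o["joints"].round(3)); M=R.from_rotvec(o["orientation"]).as_matrix(); print(M.round(3))
im,d,P=cloud("scene"); np.savez("pics/s4",im=im,d=d,P=P)
q=(P-o["tcp_pos"])@M; m=(np.abs(q[...,0])<.03)&(np.abs(q[...,1])<.06)&(abs(q[...,2])<.1)&(d>0)
w=q[m]; w=w[(-w[:,2]).argsort()]; print(w[:12].round(3),len(w)); print(pix("scene",o["tcp_pos"]),pix("scene",o["tcp_pos"]-.016*M[:,2]))
E
```

```text
clock 24.625 tcp [0.3386 0.2861 0.3517] x az 89.19 z [ 0.552 -0.005 -0.834] F [1.  0.1 0.2] w 0.0427
turn 0 shift before turn [ 0.0042 -0.0244  0.1298] shift after turn [ 0.0042 -0.0244  0.1298]
[-1.266 -0.224 -0.019  2.175  0.631  1.104 -1.568]
[[ 0.014  0.834  0.552]
 [ 1.    -0.014 -0.005]
 [ 0.003  0.552 -0.834]]
[[-0.011 -0.022 -0.018]
 [-0.002 -0.021 -0.018]
 [ 0.003  0.026 -0.018]
 [-0.008  0.028 -0.019]
 [ 0.007 -0.026 -0.019]
 [-0.005 -0.023 -0.02 ]
 [-0.015 -0.022 -0.02 ]
 [-0.001  0.026 -0.02 ]
 [-0.014  0.031 -0.021]
 [ 0.002 -0.025 -0.021]
 [-0.004  0.025 -0.021]
 [-0.015  0.027 -0.022]] 466
[274.50650051 106.92504953] [272.72428897 102.35438363]
```

```bash
python3 - <<'E'
from h import *
for n in("s4","top"):
    Z=np.load(f"pics/{n}.npz"); W=Z["P"]; m=(W[...,2]>.152)&(W[...,2]<.172)&(abs(W[...,0]-.44)<.02)&(W[...,1]>.2)&(W[...,1]<.37); q=W[m]
    print(n,len(q),np.percentile(q[:,1],[0,3,97,100]),np.median(q,0),np.polyfit(q[:,1]-.289,q[:,0],1))
o=r.get_obs();M=R.from_rotvec(o["orientation"]).as_matrix()
b=np.array([.437,.287,.160])
go(b+.035*M[:,2])
E
```

```text
s4 78 [0.23133163 0.23444129 0.34358693 0.34791065] [0.43989875 0.28732717 0.16012216] [-0.02562273  0.43968958]
top 55 [0.23215824 0.23389835 0.28755949 0.29014587] [0.4359912  0.2610534  0.16142205] [-0.07105658  0.4349206 ]
clock 24.675 tcp [0.3385 0.2861 0.3517] x az 89.18 z [ 0.552 -0.005 -0.834] F [ 0.1 -0.1  0.6] w 0.0427
turn 0 shift before turn [ 0.0015 -0.0237  0.2492] shift after turn [ 0.0015 -0.0237  0.2492]
```

Call:
{"name": "arm_command", "arguments": {
  "plan": "0.003 -0.025 0 -2; 0 0 0.05 0; 0 0 0.05 0; 0 0 0.05 0; 0 0 0.04 0; 0 0 0 0; 0 0 0 0"
}}

```text
clock: 25.55
tcp_pos: [0.4204, 0.2885, 0.178]
orientation: [1.864, 1.907, 0.555]
contact_force: [0.2, 0.0, 0.2]
grip_width: 0.0424
gripper_force: 0.0
```

```bash
python3 - <<'E'
from h import *
o=r.get_obs();M=R.from_rotvec(o["orientation"]).as_matrix()
go(np.array([.437,.288,.160])+.035*M[:,2]); print(o["joints"].round(3),M[2].round(3))
im,d,P=cloud("scene"); u,v=pix("scene",(.437,.288,.16)).astype(int)
save(im,"g1.png",(u-45,v-45,u+45,v+30),8)
E
```

```text
clock 25.55 tcp [0.4204 0.2885 0.178 ] x az 90.99 z [ 0.551 -0.005 -0.834] F [0.2 0.  0.2] w 0.0424
turn 0 shift before turn [-0.0005  0.004   0.0591] shift after turn [-0.0005  0.004   0.0591]
[-1.167  0.103  0.103  2.333  0.944  0.627 -1.807] [-0.017  0.551 -0.834]
```

View pics/g1.png

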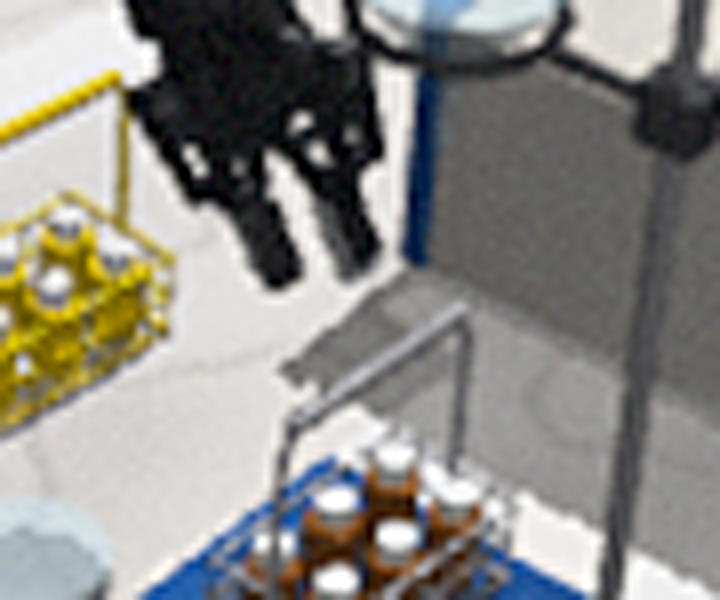

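The fingers at crop (280,280) and (360,270) are aimed at the bar running (290,420)–(465,310). The funnel ring at (465,40) is clear of the gripper.

Call:
{"name": "arm_command", "arguments": {
  "plan": "0 0.002 0.02 0; 0 0 0.02 0; 0 0 0.019 0; 0 0 0 0; 0 0 0 0"
}}

```text
clock: 26.22
tcp_pos: [0.4548, 0.2882, 0.1302]
orientation: [1.865, 1.906, 0.556]
contact_force: [-0.2, 0.2, -0.4]
grip_width: 0.0426
gripper_force: 0.0
```

Call:
{"name": "arm_command", "arguments": {
  "plan": "0 0 0 0; 0 0 0 0; 0 0 0 0; 0 0 0 0; 0 0 0 0",
  "hand": 1,
  "grip_force": 90
}}

```text
clock: 26.85
tcp_pos: [0.4561, 0.2879, 0.1307]
orientation: [1.864, 1.903, 0.557]
contact_force: [-2.0, -2.0, 8.7]
grip_width: 0.0068
gripper_force: 88.0
```

```bash
python3 - <<'E'
from h import *
o=r.get_obs();M=R.from_rotvec(o["orientation"]).as_matrix()
go(o["tcp_pos"]+[0,0,.02]); go(o["tcp_pos"]+[-.12,0,0]); print(o["joints"].round(3),M.round(3))
E
```

```text
clock 26.85 tcp [0.4561 0.2879 0.1307] x az 90.9 z [ 0.553 -0.005 -0.833] F [-2.  -2.   8.7] w 0.0068
turn 0 shift before turn [-0.0003  0.0111 -0.0167] shift after turn [-0.0003  0.0111 -0.0167]
clock 26.85 tcp [0.4561 0.2879 0.1307] x az 90.9 z [ 0.553 -0.005 -0.833] F [-2.  -2.   8.7] w 0.0068
turn 0 shift before turn [ 0.0019 -0.1    -0.0664] shift after turn [ 0.0019 -0.1    -0.0664]
[-1.132  0.238  0.161  2.331  1.122  0.496 -1.952] [[-0.016  0.833  0.553]
 [ 1.     0.022 -0.005]
 [-0.017  0.553 -0.833]]
```

Call:
{"name": "arm_command", "arguments": {
  "plan": "0 0.006 -0.01 0; 0 0 -0.02 0; 0 0 -0.03 0; 0 0 -0.03 0; 0 0 -0.03 0; 0 0 -0.03 0; 0 0 -0.03 0; 0 0 -0.03 0; 0 0 -0.03 0; 0 0 0 0"
}}

```text
clock: 28.1
tcp_pos: [0.3271, 0.2899, 0.3338]
orientation: [1.865, 1.908, 0.558]
contact_force: [-0.4, 0.2, -3.5]
grip_width: 0.0069
gripper_force: 88.2
```

```bash
python3 - <<'E'
from h import *
o=r.get_obs();M=R.from_rotvec(o["orientation"]).as_matrix()
print(o["joints"].round(3),M.round(3),o["contact_force"],o["gripper_force"])
# pre-insert: bar at bath x=-.085,y=-.0225, z=.30
for b in((-.10,-.0225,.32),(-.085,-.0225,.273),(0,-.0225,.202)): go(bw(b)+.035*M[:,2])
im,d,P=cloud("scene"); q=P-(o["tcp_pos"]-.035*M[:,2]); print("bar",o["tcp_pos"]-.035*M[:,2])
im2=cv2.resize(im[20:270,130:400],None,fx=2.4,fy=2.4,interpolation=cv2.INTER_CUBIC); save(im2,"g2.png")
E
```

```text
[-1.274 -0.212 -0.044  2.207  0.639  1.082 -1.585] [[-0.018  0.834  0.551]
 [ 1.     0.023 -0.002]
 [-0.015  0.551 -0.834]] [-0.40855053  0.17693201 -3.47788675] 88.17274689674377
clock 28.1 tcp [0.3271 0.2899 0.3338] x az 91.05 z [ 0.551 -0.002 -0.834] F [-0.4  0.2 -3.5] w 0.0069
turn 0 shift before turn [-0.3536  0.0569  0.0955] shift after turn [-0.3536  0.0569  0.0955]
clock 28.1 tcp [0.3271 0.2899 0.3338] x az 91.05 z [ 0.551 -0.002 -0.834] F [-0.4  0.2 -3.5] w 0.0069
turn 0 shift before turn [-0.3545  0.0435  0.1429] shift after turn [-0.3545  0.0435  0.1429]
clock 28.1 tcp [0.3271 0.2899 0.3338] x az 91.05 z [ 0.551 -0.002 -0.834] F [-0.4  0.2 -3.5] w 0.0069
turn 0 shift before turn [-0.3627  0.0748  0.2488] shift after turn [-0.3627  0.0748  0.2488]
bar [0.30781259 0.29000315 0.36303146]
```

View pics/g2.png

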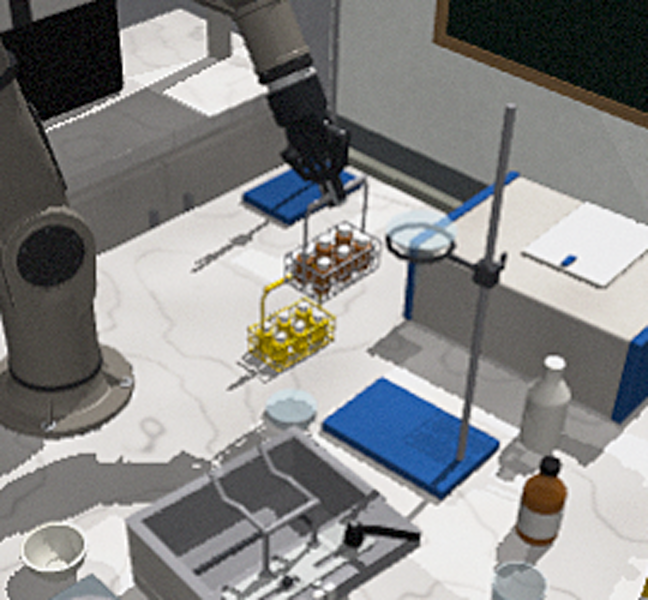

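The basket hangs level in the grip at (335,265), clear of the funnel at (420,235) and the yellow basket.

Call:
{"name": "arm_command", "arguments": {
  "plan": "-0.035 0.013 0.0085 0; -0.035 0.013 0.0085 0; -0.035 0.013 0.0085 0; -0.035 0.013 0.0085 0; 0 0 0 0; 0 0 0 0"
}}

```text
clock: 28.9
tcp_pos: [0.3783, 0.1796, 0.3332]
orientation: [1.87, 1.911, 0.547]
contact_force: [0.7, 0.4, -2.1]
grip_width: 0.0067
gripper_force: 88.2
```

```bash
python3 - <<'E'
from h import *
o=r.get_obs();M=R.from_rotvec(o["orientation"]).as_matrix()
print(o["joints"].round(3),M.round(3),o["tcp_pos"]-.035*M[:,2])
go(bw((-.10,-.0225,.32))+.035*M[:,2])
E
```

```text
[-0.794 -0.332 -0.15   2.285  0.533  0.905 -1.198] [[-0.017  0.839  0.544]
 [ 1.     0.024 -0.006]
 [-0.018  0.544 -0.839]] [0.35930709 0.1797884  0.36259371]
clock 28.9 tcp [0.3783 0.1796 0.3332] x az 90.96 z [ 0.544 -0.006 -0.839] F [ 0.7  0.4 -2.1] w 0.0067
turn 0 shift before turn [-0.2422  0.0173  0.0671] shift after turn [-0.2422  0.0173  0.0671]
```

Call:
{"name": "arm_command", "arguments": {
  "plan": "-0.02 0.013 0.016 0; -0.03 0.004 0.008 0; -0.03 0 0.008 0; -0.03 0 0.008 0; -0.03 0 0.008 0; 0 0 0 0; 0 0 0 0"
}}

```text
clock: 29.78
tcp_pos: [0.4247, 0.0614, 0.3035]
orientation: [1.87, 1.921, 0.542]
contact_force: [-0.7, 0.4, -3.0]
grip_width: 0.0067
gripper_force: 88.2
```

```bash
python3 - <<'E'
from h import *
o=r.get_obs();M=R.from_rotvec(o["orientation"]).as_matrix()
print(o["joints"].round(3),M.round(3),o["tcp_pos"]-.035*M[:,2])
go(bw((-.10,-.0225,.32))+.035*M[:,2])
E
```

```text
[-0.113 -0.336 -0.29   2.348  0.224  0.604 -0.537] [[-0.021  0.843  0.538]
 [ 1.     0.028 -0.004]
 [-0.018  0.537 -0.843]] [0.40588139 0.06150475 0.3330535 ]
clock 29.775 tcp [0.4247 0.0614 0.3035] x az 91.22 z [ 0.538 -0.004 -0.843] F [-0.7  0.4 -3. ] w 0.0067
turn 0 shift before turn [-0.1237 -0.0033  0.016 ] shift after turn [-0.1237 -0.0033  0.016 ]
```

Call:
{"name": "arm_command", "arguments": {
  "plan": "-0.025 0 0.005 0; -0.025 0 0.005 0; -0.025 0 0.005 0; -0.025 0 0.005 0; -0.023 0 0.005 0; 0 0 0 3; 0 0 0 3; 0 0 0 0; 0 0 0 0"
}}

```text
clock: 30.9
tcp_pos: [0.4408, -0.0626, 0.285]
orientation: [1.979, 1.829, 0.573]
contact_force: [0.7, -0.1, -2.7]
grip_width: 0.007
gripper_force: 88.2
```

```bash
cat >> h.py <<'E'
def bar(b=None):
    o=r.get_obs();M=R.from_rotvec(o["orientation"]).as_matrix(); p=o["tcp_pos"]-.035*M[:,2]
    print(o["clock"],o["joints"].round(3),"xaxis",M[:,0].round(3),"z",M[:,2].round(3),"\nbar bath",Tb(BO,BY)(p).round(4),"F",o["contact_force"].round(1))
    if b is not None: print("shift",((bw(b)-p)@M).round(4))
E
python3 - <<'E'
from h import *
bar((-.08,-.0225,.273)); bar((-.05,-.0225,.27)); bar((0,-.0225,.25))
E
```

```text
30.9 [-0.049 -0.303  0.034  2.376  0.046  0.501 -0.126] xaxis [0.067 0.997 0.037] z [ 0.538 -0.005 -0.843] 
bar bath [-0.0925 -0.0219  0.3145] F [ 0.7 -0.1 -2.7]
shift [-0.0024 -0.0117  0.0416]
30.9 [-0.049 -0.303  0.034  2.376  0.046  0.501 -0.126] xaxis [0.067 0.997 0.037] z [ 0.538 -0.005 -0.843] 
bar bath [-0.0925 -0.0219  0.3145] F [ 0.7 -0.1 -2.7]
shift [-0.0032  0.012   0.0602]
30.9 [-0.049 -0.303  0.034  2.376  0.046  0.501 -0.126] xaxis [0.067 0.997 0.037] z [ 0.538 -0.005 -0.843] 
bar bath [-0.0925 -0.0219  0.3145] F [ 0.7 -0.1 -2.7]
shift [-0.0051  0.0434  0.1039]
```

```bash
python3 - <<'E'
from h import *
tb=Tb(BO,BY)
im,d,P=cloud("scene"); Q=tb(P)
m=(abs(Q[...,0]+.09)<.07)&(abs(Q[...,1]+.02)<.09)&(Q[...,2]>.15)&(Q[...,2]<.34); q=Q[m]
h=np.histogram(q[:,2],np.arange(.15,.34,.006)); print(list(zip(h[1].round(3),h[0])))
t=q[(q[:,2]>.3)&(q[:,2]<.325)&(abs(q[:,1]+.02)>.016)]; print("bar",len(t),np.polyfit(t[:,1]+.022,t[:,0],1),np.polyfit(t[:,1]+.022,t[:,2],1),t[:,1].min(),t[:,1].max())
t=q[q[:,2]<.26]; print("bk",np.percentile(t[:,0],[1,50,99]),np.percentile(t[:,1],[1,50,99]),np.percentile(t[:,2],[.5,2,98]))
imt,dt,Pt=cloud("top"); Qt=tb(Pt); m=(abs(Qt[...,1]+.02)<.07)&(Qt[...,2]>.185)&(Qt[...,2]<.235)&(Qt[...,0]>-.045)&(Qt[...,0]<.07); q=Qt[m]
for s in(-1,1):
    t=q[(q[:,1]+.022)*s>.02]; print("prong",len(t),t.min(0).round(4) if len(t) else '',np.median(t,0).round(4) if len(t) else '')
m=(abs(Q[...,1]+.02)<.07)&(Q[...,2]>.185)&(Q[...,2]<.235)&(Q[...,0]>-.045)&(Q[...,0]<.07); q=Q[m]
for s in(-1,1):
    t=q[(q[:,1]+.022)*s>.02]; print("prong s",len(t),t.min(0).round(4) if len(t) else '',np.median(t,0).round(4) if len(t) else '')
    for x in np.arange(-.035,.05,.01): w=t[abs(t[:,0]-x)<.005]; print(x.round(3),w[:,2].mean().round(4) if len(w) else None,end="; ")
E
```

```text
[(np.float64(0.15), np.int64(0)), (np.float64(0.156), np.int64(0)), (np.float64(0.162), np.int64(0)), (np.float64(0.168), np.int64(42)), (np.float64(0.174), np.int64(73)), (np.float64(0.18), np.int64(58)), (np.float64(0.186), np.int64(54)), (np.float64(0.192), np.int64(93)), (np.float64(0.198), np.int64(100)), (np.float64(0.204), np.int64(92)), (np.float64(0.21), np.int64(129)), (np.float64(0.216), np.int64(172)), (np.float64(0.222), np.int64(142)), (np.float64(0.228), np.int64(63)), (np.float64(0.234), np.int64(5)), (np.float64(0.24), np.int64(5)), (np.float64(0.246), np.int64(4)), (np.float64(0.252), np.int64(7)), (np.float64(0.258), np.int64(5)), (np.float64(0.264), np.int64(3)), (np.float64(0.27), np.int64(7)), (np.float64(0.276), np.int64(6)), (np.float64(0.282), np.int64(5)), (np.float64(0.288), np.int64(8)), (np.float64(0.294), np.int64(6)), (np.float64(0.3), np.int64(13)), (np.float64(0.306), np.int64(42)), (np.float64(0.312), np.int64(83)), (np.float64(0.318), np.int64(40)), (np.float64(0.324), np.int64(44)), (np.float64(0.33), np.int64(36))]
bar 110 [-0.02197855 -0.09077708] [0.03046446 0.31425777] -0.07683000526906518 0.04852909805320532
bk [-0.13314379 -0.08151965 -0.05266951] [-0.07824259 -0.01695596  0.05360722] [0.17007937 0.17206305 0.2343067 ]
prong 79 [-0.0265 -0.0643  0.1919] [ 0.0221 -0.0601  0.2034]
prong 81 [-0.0273  0.0117  0.1895] [0.0223 0.0158 0.2043]
prong s 89 [-0.0267 -0.0671  0.188 ] [ 0.015  -0.063   0.2019]
-0.035 None; -0.025 0.2152; -0.015 0.2115; -0.005 0.2001; 0.005 0.195; 0.015 0.1966; 0.025 0.2001; 0.035 0.2027; 0.045 0.2021; prong s 82 [-0.0266  0.0072  0.1883] [0.0139 0.0133 0.2026]
-0.035 None; -0.025 0.2137; -0.015 0.2096; -0.005 0.199; 0.005 0.1943; 0.015 0.1972; 0.025 0.1998; 0.035 0.2022; 0.045 0.2033;
```

```bash
cat >> h.py <<'E'
def path(W):
    o=r.get_obs();M=R.from_rotvec(o["orientation"]).as_matrix(); p=o["tcp_pos"]-.035*M[:,2]
    for b in W: print(b,((bw(b)-p)@M).round(4)); p=bw(b)
E
python3 -c "
from h import *
path([(-.0925,-.029,.276),(-.053,-.029,.275),(-.045,-.029,.262),(0,-.029,.250),(0.001,-.029,.215),(.001,-.029,.203)])"
```

```text
(-0.0925, -0.029, 0.276) [-0.008  -0.0206  0.0321]
(-0.053, -0.029, 0.275) [-0.0009  0.0328  0.022 ]
(-0.045, -0.029, 0.262) [-0.0007 -0.0002  0.0152]
(0, -0.029, 0.25) [-0.0014  0.0315  0.0343]
(0.001, -0.029, 0.215) [-0.0013 -0.0179  0.03  ]
(0.001, -0.029, 0.203) [-0.0005 -0.0064  0.0101]
```

Call:
{"name": "arm_command", "arguments": {
  "plan": "-0.004 -0.0103 0.016 0; -0.004 -0.0103 0.016 0; 0 0 0 0; 0 0 0 0"
}}

```text
clock: 31.5
tcp_pos: [0.4397, -0.0702, 0.2466]
orientation: [1.982, 1.826, 0.572]
contact_force: [-0.9, -0.5, -3.9]
grip_width: 0.0068
gripper_force: 88.9
```

```bash
python3 -c "
from h import *
bar((-.053,-.029,.275))
path([(-.075,-.029,.275),(-.053,-.029,.275)])"
```

```text
31.5 [-0.04  -0.247  0.052  2.436  0.03   0.385 -0.092] xaxis [0.071 0.997 0.038] z [ 0.538 -0.006 -0.843] 
bar bath [-0.0929 -0.0295  0.2761] F [-0.9 -0.5 -3.9]
shift [-0.0003  0.033   0.0224]
(-0.075, -0.029, 0.275) [0.0001 0.0145 0.0106]
(-0.053, -0.029, 0.275) [-0.0004  0.0186  0.0118]
```

Call:
{"name": "arm_command", "arguments": {
  "plan": "0 0.011 0.0075 0; 0 0.011 0.0075 0; 0 0.011 0.0075 0; 0 0 0 0; 0 0 0 0"
}}

```text
clock: 32.12
tcp_pos: [0.4793, -0.0731, 0.2448]
orientation: [1.983, 1.826, 0.572]
contact_force: [-0.1, -0.3, -3.0]
grip_width: 0.0067
gripper_force: 88.9
```

```bash
python3 -c "
from h import *
bar((-.045,-.029,.262))
path([(-.045,-.029,.262),(-.02,-.029,.255),(0,-.029,.25)])"
```

```text
32.125 [-0.056 -0.157  0.076  2.375  0.015  0.356 -0.071] xaxis [0.071 0.997 0.038] z [ 0.537 -0.006 -0.843] 
bar bath [-0.0531 -0.0288  0.2743] F [-0.1 -0.3 -3. ]
shift [-0.0008  0.0002  0.0147]
(-0.045, -0.029, 0.262) [-0.0008  0.0002  0.0147]
(-0.02, -0.029, 0.255) [-0.0008  0.0174  0.0193]
(0, -0.029, 0.25) [-0.0006  0.0142  0.0149]
```

Call:
{"name": "arm_command", "arguments": {
  "plan": "-0.0005 0 0.015 0; 0 0 0 0; -0.0005 0.0087 0.0097 0; -0.0005 0.0087 0.0097 0; -0.0005 0.0142 0.0149 0; 0 0 0 0; 0 0 0 0"
}}

```text
clock: 33.0
tcp_pos: [0.5323, -0.078, 0.2203]
orientation: [1.983, 1.826, 0.572]
contact_force: [-1.4, 0.5, -3.2]
grip_width: 0.0069
gripper_force: 88.9
```

```bash
python3 -c "
from h import *
bar((.001,-.029,.203))
path([(.001,-.029,.22),(.001,-.029,.203)])"
```

```text
33.0 [-0.08  -0.01   0.119  2.315 -0.052  0.27   0.003] xaxis [0.071 0.997 0.038] z [ 0.537 -0.006 -0.843] 
bar bath [ 1.000e-04 -2.890e-02  2.498e-01] F [-1.4  0.5 -3.2]
shift [-0.0019 -0.0243  0.0399]
(0.001, -0.029, 0.22) [-0.0013 -0.0152  0.0256]
(0.001, -0.029, 0.203) [-0.0006 -0.0091  0.0143]
```

Call:
{"name": "arm_command", "arguments": {
  "plan": "-0.0005 -0.0076 0.0128 0; -0.0005 -0.0076 0.0128 0; 0 0 0 0; -0.0003 -0.004 0.0065 0; 0 -0.003 0.005 0; 0 0 0 0; 0 0 0 0"
}}

```text
clock: 33.88
tcp_pos: [0.5341, -0.0782, 0.1827]
orientation: [1.987, 1.83, 0.568]
contact_force: [-0.4, -1.3, -3.4]
grip_width: 0.0065
gripper_force: 88.9
```

```bash
python3 -c "
from h import *
bar((.003,-.029,.202))
tb=Tb(BO,BY);im,d,P=cloud('scene');Q=tb(P)
t=Q[(abs(Q[...,0])<.02)&(abs(Q[...,1]+.02)<.065)&(Q[...,2]>.198)&(Q[...,2]<.225)&(abs(Q[...,1]+.029)>.02)];print(len(t),np.median(t,0))
print('low',t[t[:,1]<-.06].mean(0),'hi',t[t[:,1]>.01].mean(0))"
```

```text
33.875 [-0.057  0.065  0.102  2.348 -0.146  0.17   0.098] xaxis [0.071 0.997 0.039] z [ 0.532 -0.005 -0.847] 
bar bath [ 0.0021 -0.029   0.2123] F [-0.4 -1.3 -3.4]
shift [-0.0004 -0.0047  0.0092]
120 [ 0.00314462 -0.00388388  0.21089206]
low [ 0.00160359 -0.07008889  0.20877171] hi [-0.00123966  0.02094205  0.21203867]
```

Call:
{"name": "arm_command", "arguments": {
  "plan": "0 -0.0025 0.0045 0; 0 -0.0025 0.0045 0; 0 0 0 0; 0 0 0 0"
}}

```text
clock: 34.42
tcp_pos: [0.5346, -0.0783, 0.1776]
orientation: [1.992, 1.837, 0.562]
contact_force: [0.5, 0.9, -2.7]
grip_width: 0.007
gripper_force: 88.9
```

```bash
python3 -c "
from h import *
bar((.003,-.029,.202)); print(r.get_obs()['joints'][5],r.get_obs()['moment'])"
```

```text
34.425 [-0.075  0.077  0.123  2.346 -0.18   0.17   0.133] xaxis [0.07  0.997 0.04 ] z [ 0.525 -0.003 -0.851] 
bar bath [ 0.0029 -0.0291  0.2074] F [ 0.5  0.9 -2.7]
shift [-0.0001 -0.0027  0.0046]
0.16981516158884843 [-0.02790496  0.89262412 -0.00965132]
```

Call:
{"name": "arm_command", "arguments": {
  "plan": "0 0 0 0; 0 0 0 0; 0 0 0 0; 0 0 0 0; 0 0 0 0; 0 0 0 0; 0 0 0 0; 0 0 0 0",
  "hand": 0
}}

```text
clock: 35.42
tcp_pos: [0.5346, -0.0784, 0.1777]
orientation: [1.992, 1.837, 0.562]
contact_force: [0.7, -1.0, -0.4]
grip_width: 0.0427
gripper_force: 0.0
```

```bash
cat > m.py <<'E'
from h import *
bar()
tb=Tb(BO,BY);im,d,P=cloud('scene');Q=tb(P)
t=Q[(abs(Q[...,0])<.02)&(abs(Q[...,1]+.02)<.075)&(Q[...,2]>.196)&(Q[...,2]<.225)]
for y in np.arange(-.085,.05,.012):
    w=t[abs(t[:,1]-y)<.006]; print(y.round(3),len(w),np.median(w,0).round(4) if len(w) else '')
t=Q[(abs(Q[...,0])<.06)&(abs(Q[...,1]+.02)<.08)&(Q[...,2]>.05)&(Q[...,2]<.14)]; print("bk",np.percentile(t[:,0],[2,50,98]),np.percentile(t[:,1],[1,50,99]),np.percentile(t[:,2],[1,50,98]))
E
python3 m.py
```

```text
35.425 [-0.074  0.077  0.123  2.346 -0.18   0.17   0.133] xaxis [0.07  0.997 0.04 ] z [ 0.525 -0.003 -0.851] 
bar bath [ 0.0029 -0.0291  0.2074] F [ 0.7 -1.  -0.4]
-0.085 4 [ 0.0063 -0.0812  0.2023]
-0.073 15 [ 0.0072 -0.0744  0.2045]
-0.061 39 [-0.0055 -0.0621  0.2032]
-0.049 14 [ 0.005  -0.049   0.2029]
-0.037 22 [-0.0058 -0.037   0.2005]
-0.025 6 [-0.0174 -0.0254  0.2024]
-0.013 0 
-0.001 11 [ 5.500e-03 -1.000e-04  2.014e-01]
0.011 30 [0.0036 0.0133 0.2024]
0.023 14 [0.004  0.0227 0.2024]
0.035 6 [0.0031 0.0324 0.2012]
0.047 0 
bk [-0.02992456  0.00294694  0.04545624] [-0.08931738 -0.03329921  0.0416791 ] [0.06035329 0.10391662 0.12611647]
```

Call:
{"name": "arm_command", "arguments": {
  "plan": "0 0.001 -0.01 0; 0 0 -0.015 0; 0 0 -0.02 0; 0 0 -0.025 0; 0 0 -0.03 0; 0 0 -0.03 0; 0 0 -0.03 0; 0 0 0 0; 0 0 0 0"
}}

```text
clock: 36.6
tcp_pos: [0.4512, -0.0781, 0.314]
orientation: [1.992, 1.836, 0.562]
contact_force: [-0.1, 0.5, -0.2]
grip_width: 0.0427
gripper_force: 0.0
```

```bash
python3 m.py; python3 - <<'E'
from h import *
im,d=eyes.grab_frame("scene"); t,dt=eyes.grab_frame("top")
A=cv2.resize(im[170:300,190:340],None,fx=2.9,fy=2.9,interpolation=cv2.INTER_CUBIC); B=cv2.resize(t[115:225,230:345],None,fx=3.1,fy=3.1,interpolation=cv2.INTER_CUBIC)
W=np.zeros((390,800,3),np.uint8); W[:A.shape[0],:A.shape[1]]=A; W[:B.shape[0],440:440+B.shape[1]]=B; save(W,"end.png")
print(ortho(.128,np.arange(.130,.137,.0015),np.arange(-.034,-.01,.0015)).astype(int))
E
```

```text
36.6 [-0.075 -0.306  0.099  2.299  0.033  0.595 -0.075] xaxis [0.07  0.997 0.04 ] z [ 0.525 -0.003 -0.851] 
bar bath [-0.0802 -0.0364  0.3438] F [-0.1  0.5 -0.2]
-0.085 6 [ 0.0067 -0.081   0.2009]
-0.073 15 [ 0.007  -0.0734  0.2036]
-0.061 38 [-0.0024 -0.062   0.2027]
-0.049 11 [ 0.0062 -0.0489  0.2029]
-0.037 14 [ 0.0071 -0.0367  0.2037]
-0.025 13 [ 0.0062 -0.0237  0.2024]
-0.013 12 [ 0.0063 -0.0109  0.2022]
-0.001 12 [ 5.200e-03 -2.000e-04  2.024e-01]
0.011 31 [0.0024 0.0122 0.204 ]
0.023 15 [0.004  0.0201 0.2025]
0.035 7 [0.0052 0.032  0.2028]
0.047 0 
bk [-0.03303895 -0.00137058  0.04223729] [-0.08929477 -0.03323059  0.04121591] [0.06054313 0.10313354 0.12019754]
[[108 103  87  82 114 167 195 205 215 222 205 169 136 108  88  79]
 [128 118  95  87 114 160 210 239 249 246 223 184 141 106  92  92]
 [151 130 100  81  93 134 197 237 249 238 214 185 149 119 119 130]
 [162 137 104  78  75 107 157 198 213 204 187 174 154 142 149 161]
 [158 142 117  91  79  92 125 155 167 169 166 163 160 165 168 169]]
```

View pics/end.png

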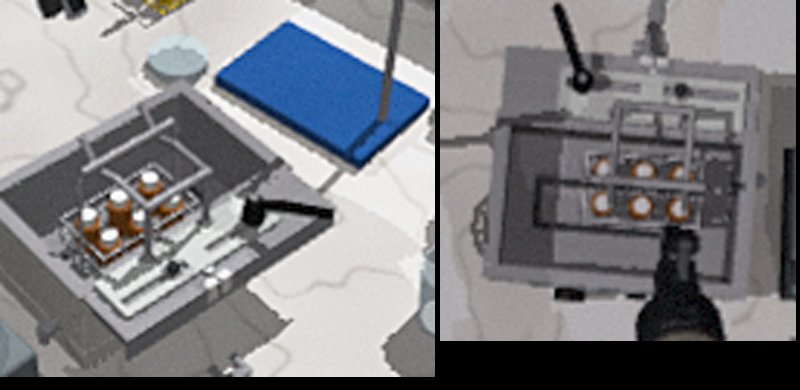

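The basket hangs level on both prongs, with its bar at left-panel (130,145), clear of the tank walls. The lever at (290,210) is locked, the pointer is at the line (217,275), and the gripper is clear. I'm handing in.

```bash
python3 -c "
from bench import ticket
print(ticket.hand_in())"
```

```text
the job is handed in; nothing more can be done
None
```

The hanger's pointer is on the pencil line to within about 1 mm by camera, the lever is locked at its stop, and the basket hangs level on both prongs with the gripper clear; handed in at about 37 s of the 72 s, with no verdict returned.

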